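# Pack a specimen and snap the carrier shut

## Robot

A 7-joint arm with a two-finger parallel gripper is mounted at the origin on the work surface. World frame = base frame: x ahead of the robot, y to its left, z up, the work surface at z = 0. Lengths are in mm, angles in rad, forces in N, time in s.
With the tool pointing down it reaches from about 425 to 825 mm from the base axis. Payload 3.6 kg.
Tool frame: the origin (TCP) lies midway between the tips of the shut fingers; the grasp point (between the pads) lies 19 mm behind it; x points along the fingers, y is the direction in which the jaws open and shut, and the axes are right-handed (so a half turn about x gives the same grasp; the last joint's range is limited). The gripper opens to 85 mm and grips with 20 to 120 N. Pads are 22 mm wide; open, the fingers measure 114 mm over their backs; the gripper's body (76 mm by 85 mm) begins 54 mm behind the grasp point. The pads swing forward as they close: fully open they stand 13 mm farther back than shut.
Start: joints at [-1.175, 0.615, -0.013, 1.423, 0.008, 1.103, -0.04], TCP at [266.668, 592.747, 203.697] pointing down, gripper open.
Joint ranges: [-3.12, 3.12], [-0.3, 2.06], [-1.34, 1.32], [0.26, 2.42], [-1.36, 4.5], [0.01, 1.98], [-2.84, 2.84]. Speed limits (rad/s): [2.79, 2.79, 3.14, 3.14, 3.14, 3.14, 3.14].

## Interface

Orientations are given as a unit quaternion [w, x, y, z].
In Python, from cell import r, get_image, camera_params gives the robot as it stands.
- The arm moves only by the tool jog_arm, never from a script. Its argument "rows" is a list of rows, each a list of 2 entries, a list of its own where there are three numbers: the shift along the tool's x, y, z in cm, then the turn, a rotation vector about the tool's x, y, z in degrees. A call has exactly 8 rows; each row shifts and turns the pose as measured when the row begins, along the tool's axes as they then stand; what a row does not reach is not made up. A row lasts 1/8 s, in which the tool goes at most 62.5 mm and 10.7 degrees, less where a joint would pass 70% of its speed; a pose out of reach is approached as far as the arm can. A call with a gripper value outside its range is refused whole. "claw" is the opening, from 0 (shut) to 1 (fully open), set as the call begins (left out, the last holds). The fingers move at their own pace and stop on an object; "newtons" is the grip in N (left out, the last holds). Time passes only in rows, so rows that do not move let the fingers close, or fill a call up. It gives the time, the measured TCP pose, the force and the opening at its end, in the units of the state.
- r.read_state(): the state, without advancing time (a new reading comes with each control period).
- get_image(name): name is "side" or "top" or "wrist"; returns (picture, depth): 400x640x3 uint8, red, green, blue; 400x640 float32, mm along the optical axis (not along the pixel's ray), 0 where there is no reading.
- camera_params(name): a dict with "K" (3x3 intrinsics, pixels), "k1" (the pictures are not rectified: a ray, as slopes to the right and down, at radius r is drawn at 1 + k1 r^2 times it, then the intrinsics apply), "R" (3x3) and "t" (3): a world point X has camera coordinates R X + t; the wrist camera has in their place "hand_eye" (4x4, takes a point from camera to tool coordinates, whose origin is the TCP and whose axes are the tool frame's). Camera axes: x right, y down, z forward; pixel columns grow to the right and rows downward; lengths in mm; the calibration is good to about 2 mm. A picture is of the moment at which its call begins: read the wrist's pose just before it. camera_params takes no time and is no camera call.
- r.sign_off(): hands the job in, once; it reports no verdict.
The state is a dict: "clock": time; "joints": joint angles; "qd": joint speeds; "joint_torque": joint torques, N m; "tool_pos": TCP position; "tool_rot": TCP orientation; "ft_force": force on the tool from outside, world axes, zero at the start; "wrist_torque": the same for the moment, N m; "finger_gap": finger opening in mm.
Only numpy, scipy, OpenCV 4.12 (cv2) and the standard library are available. Lean on these libraries where they do the work, as an engineer would, in place of code of your own. Each camera call takes 0.05 s, during which the arm holds its last target.

## Task

Pack the specimen for the courier: stand the open grey can in the locating hole of the white carrier box and the capped amber jar inside the can, both upright and set down rather than dropped. Then swing the box's lid over and press it down at its ribbed edge until the spring clip snaps over the lid's ledge and holds it shut; press by feel, as more than 40 N breaks the catch. Leave everything else on the bench where it stands.

Things in the scene. Friction and masses are not known exactly. Their poses are not given: they have to be found in the camera images.
- carrier: White plastic carrier box, fixed; base 140 x 130 mm (its x by y), 50 mm high, walls 5 mm, open at the top, with a deep hinged lid. Origin: centre of its underside; z up. The lid's hinge is on the +x side, the spring clip stands outside the -x side. The clip is 60 mm wide, reaches up to 93 mm above the bench and 21 mm out from the box's -x face.
- nest (a point): Middle of the carrier's inner floor (6 mm above the bench), where the can stands: a round locating hole 74 mm wide in a 10 mm thick plate. The can's foot stands on this floor. The axes are those of the carrier.
- lid_hinge (a point): Middle of the lid's hinge axis, on the carrier, 70 mm from its centre towards its +x and 52 mm above the bench; the axis runs along the carrier's y. The lid is a deep cover 140 mm (hinge to clip side) x 130 mm, its flat outer face 66 mm from the hinge axis (above it when shut); it goes over contents up to 110 mm above the bench.
- lid (a joint): Angle of the lid (rad): 0 level, grows as it opens, 1.57 upright, stop at 1.85. A stiff hinge (0.2 N m) keeps it where it is left; it can be pushed over from outside. Clip and rubber buffers are set by hand, up to 6 mm higher on one box than on another, so the height at which the lid snaps and stops must be felt: snapped, it reads between 0 and 0.055. Over 40 N breaks the catch.
- lid_press (a point): Middle of the ribbed strip on the lid's outer face, 123 mm from the hinge axis along the lid and 66 mm from it square to the lid's face, where a thumb presses. Its z points out of the lid's top (up when shut), its x from the clip side to the hinge.
- clip (a joint): Bend of the spring clip (rad): 0 at rest, about 0.08 at the snap, 0 again once snapped over. Lowering the lid, its ledge meets the clip at about lid 0.08 to 0.13; the force rises to a peak (10 to 15 N at the ribs, moving along the lid's arc), falls to nearly nothing over the next 3 mm as the clip snaps over, and rises again on the stiff buffers. Stopped short of that, it does not hold.
- can_mid (a point): Open round grey plastic can, 60 mm outer and 54 mm inner diameter, 74 mm high, floor 4 mm thick, 0.12 kg, loose, standing upright. Point: on its axis, half-way up (37 mm above its foot). z up along its axis.
- jar_mid (a point): Round amber specimen jar with a ribbed white screw cap, loose, standing upright: 98 mm high, body 38 mm and cap (the top 32 mm) 40 mm in diameter, about 0.15 kg. Point: on its axis, half-way up (49 mm above its foot). In the can its foot stands on the can's floor and it stands 28 mm out of the can.
- bottle: Bystander: white bottle with a blue cap, 62 mm in diameter, 150 mm high, loose. Origin under its centre.
- dishes: Bystander: stack of three clear dishes, 90 mm in diameter, 45 mm high, loose. Origin under its centre.
- beaker: Bystander: clear beaker, 80 mm in diameter, 105 mm high, loose. Origin under its centre.
- marker: Bystander: white marker pen with a black cap, 135 mm long along its x, 13 mm thick, lying loose.

How it is judged:
By the outcome, as a careful person would: the job done as asked, in the order asked, and still so for the second after the job is handed in, with the robot touching nothing.
It also fails if it takes over 72 s, if anything falls off the work surface, if the arm or the gripper's body presses on something with over 40 N, if the wrist force passes 120 N, or if a joint passes its speed limit or range.

## Working session

There is one attempt and no reset: what is moved stays moved. The work goes in short steps, Python scripts to look and compute and a tool call to move; the robot and the scene stay as the last step left them, time stands still between calls to the robot, and variables do not carry over. Pictures are saved under pics/ and viewed, and the job is handed in when it is done.

Besides the shell and the picture viewer there is one more tool, called after "Emit:" as name([rows], argument=value, ...), one row to a line, values as JSON. jog_arm: Moves the arm, as the interface text tells. Its arguments: {"type":"object","properties":{"rows":{"type":"array","items":{"type":"array"}},"claw":{"type":"number"},"newtons":{"type":"number"}},"required":["rows"]}

```bash
ls; mkdir -p pics; python3 - <<'E'
from cell import r,get_image,camera_params
import cv2,numpy as np
print(r.read_state())
for n in("side","top","wrist"):
    p,d=get_image(n); cv2.imwrite(f"pics/{n}0.png",p[:,:,::-1]); np.savez(f"pics/{n}0.npz",p=p,d=d)
    print(n,camera_params(n))
E
```

```text
pics
{'clock': 0.0, 'joints': array([-1.1745092 ,  0.6159464 , -0.01261937,  1.42491699,  0.0080872 ,
        1.10338705, -0.04038108]), 'qd': array([ 0.0003879 ,  0.00095692,  0.00114651, -0.00057865, -0.00153717,
        0.00070037,  0.00058319]), 'joint_torque': array([ 3.32765212e-04, -4.69217205e+01,  2.59139305e-01, -1.71030593e+01,
        9.95768438e-03,  9.58372839e-03, -1.61964564e-06]), 'tool_pos': array([266.33971881, 592.00461065, 202.51458104]), 'tool_rot': array([ 0.69118695,  0.1474351 ,  0.69155648, -0.14924182]), 'ft_force': array([ 0.11139313,  0.18892987, -0.17594509]), 'wrist_torque': array([ 0.01153737, -0.00787919, -0.02131442]), 'finger_gap': 85.20147208517045}
side {'K': array([[413.75948801,   0.        , 318.01080017],
       [  0.        , 413.75948801, 194.83153335],
       [  0.        ,   0.        ,   1.        ]]), 'k1': 0.009576377324606183, 'R': array([[ 0.97877395, -0.20351159,  0.02417817],
       [-0.09442733, -0.55252701, -0.82812885],
       [ 0.18189291,  0.80826786, -0.5600161 ]]), 't': array([-556.38404579,   95.1419853 , 1028.663506  ])}
to
[... 285 characters left out ...]
5131797e-02, -1.20274179e-01],
       [ 1.20325787e-01, -6.35930476e-04, -9.92734255e-01]]), 't': array([ -87.16545563,  550.85222019, 1138.86192719])}
wrist {'K': array([[301.63449392,   0.        , 322.73774262],
       [  0.        , 301.63449392, 196.16843836],
       [  0.        ,   0.        ,   1.        ]]), 'k1': 0.007815007991165275, 'hand_eye': array([[-2.10469141e-04, -3.14779703e-01,  9.49164735e-01,
        -1.69632584e+02],
       [ 9.99999473e-01,  8.87809005e-04,  5.16173081e-04,
        -7.45459557e-01],
       [-1.00515781e-03,  9.49164343e-01,  3.14779350e-01,
        -8.14930714e+01],
       [ 0.00000000e+00,  0.00000000e+00,  0.00000000e+00,
         1.00000000e+00]])}
```

View pics/side0.png

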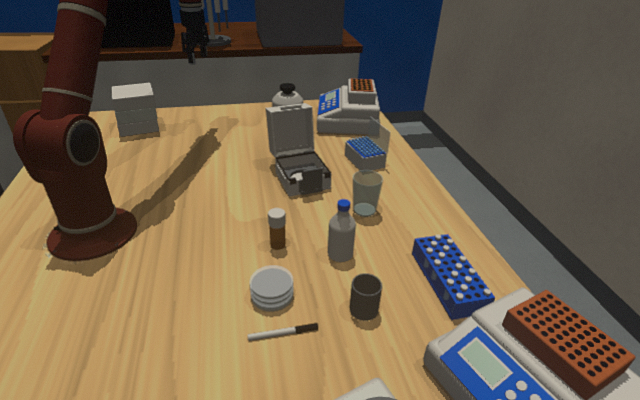

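View pics/top0.png

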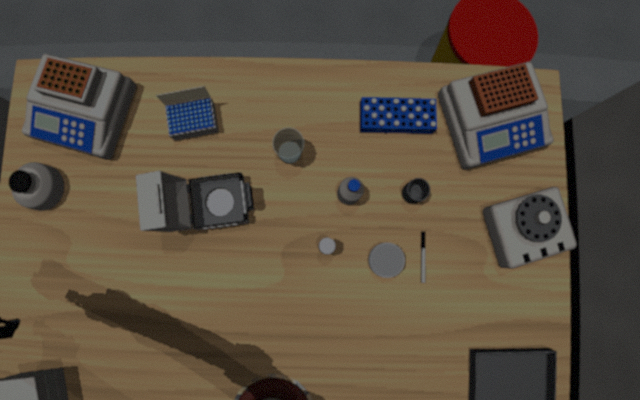

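View pics/wrist0.png

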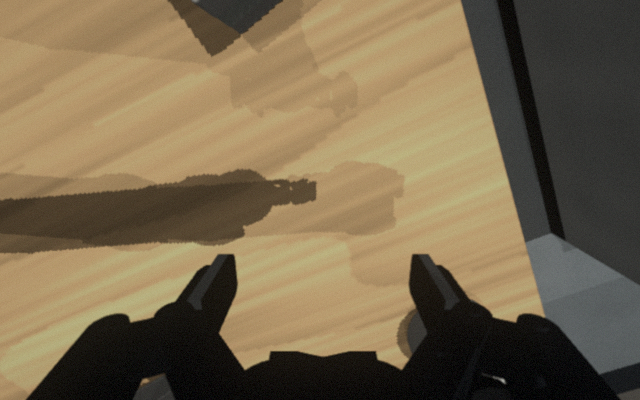

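The side view shows the jar (277,230), can (366,297), carrier (300,170, lid up and facing us) and bystanders. In the top view, the can is at (416,191), the jar cap at (327,246), the nest disc at (220,202) and the lid at about (165,202), so the carrier's +x is roughly world +y. The wrist view shows only bench.

```bash
cat > h.py <<'E'
import numpy as np,cv2
from cell import r,get_image,camera_params
from scipy.spatial.transform import Rotation as Ro
def rays(n,uv,pose=None):
    c=camera_params(n);K=c["K"]
    D=np.array([c["k1"],0,0,0,0.])
    x=cv2.undistortPoints(np.asarray(uv,float).reshape(-1,1,2),K,D).reshape(-1,2)
    d=np.c_[x,np.ones(len(x))]
    if n=="wrist":
        p,q=pose;T=c["hand_eye"];R=Ro.from_quat(np.roll(q,-1)).as_matrix()
        return R@T[:3,3]+p, d@(R@T[:3,:3]).T
    R,t=c["R"],c["t"]; return -R.T@t, d@R
def onplane(n,uv,z,pose=None):
    o,d=rays(n,uv,pose); return o+d*((z-o[2])/d[:,2])[:,None]
def bydepth(n,uv,dep,pose=None):
    o,d=rays(n,uv,pose); return o+d*np.asarray(dep)[:,None]
def cloud(n,dep,pose=None):
    h,w=dep.shape; v,u=np.mgrid[:h,:w]; P=bydepth(n,np.c_[u.ravel(),v.ravel()],dep.ravel(),pose)
    P[dep.ravel()==0]=np.nan
    return P.reshape(h,w,3)
def st():
    s=r.read_state();R=Ro.from_quat(np.roll(s["tool_rot"],-1)).as_matrix();return s,R
def snap(n,name):
    s=r.read_state();p,d=get_image(n);cv2.imwrite(f"pics/{name}.png",p[:,:,::-1]);np.savez(f"pics/{name}.npz",p=p,d=d,pos=s["tool_pos"],q=s["tool_rot"]);return p,d,(s["tool_pos"],s["tool_rot"])
def step(target,R):  # shift cm in tool axes
    return R.T@(np.array(target)-r.read_state()["tool_pos"])/10
E
python3 - <<'E'
from h import *
z=np.load("pics/top0.npz");p,d=z["p"],z["d"];C=cloud("top",d);np.save("pics/C.npy",C)
print("table z",np.nanmedian(C[260:330,330:420,2]))
im=cv2.resize(p[140:290,120:450],None,fx=2.4,fy=2.4,interpolation=cv2.INTER_CUBIC)
cv2.imwrite("pics/crop.png",np.clip(im[:,:,::-1].astype(int)*1.5,0,255).astype(np.uint8))
for nm,(u0,v0,u1,v1),zt in(("can",(395,170,440,212),74),("jar",(310,230,345,265),98),("dish",(360,235,412,285),45),("bottle",(330,170,370,210),150),("beaker",(265,120,312,172),105)):
    B=C[v0:v1,u0:u1]; zz=B[...,2]; m=(zz>zt-8)&(zz<zt+8); q=B[m]
    print(nm,m.sum(),np.nanmax(zz),q.min(0).round(1),q.max(0).round(1),((q.min(0)+q.max(0))/2).round(1),np.nanmedian(q[:,2]))
B=C[165:240,125:262];zz=B[...,2]
for lo,hi in((-3,4),(4,13),(13,22),(22,40),(40,56),(56,80),(80,100),(100,150),(150,190),(190,220)):
    m=(zz>lo)&(zz<hi)
    if m.any(): q=B[m];print(lo,hi,m.sum(),q.min(0).round(),q.max(0).round())
E
```

```text
table z 0.12100510597178982
can 114 78.65099669739584 [ 558.9 -382.9   66. ] [ 617.3 -323.    78.7] [ 588.1 -352.9   72.3] 73.22485082607182
jar 218 103.25727280333899 [ 420.9 -143.2   90.6] [ 459.5 -104.5  103.3] [ 440.2 -123.8   96.9] 97.6131641719154
dish 950 52.405297145552595 [ 366.5 -323.6   37.7] [ 452.7 -235.9   52.4] [ 409.6 -279.8   45. ] 44.19145606684049
bottle 120 155.65431954368364 [ 568.6 -196.5  142.2] [ 597.2 -167.6  155.7] [ 582.9 -182.1  148.9] 149.84393442313274
beaker 163 109.5786785714497 [652.6 -62.   97. ] [732.   17.2 109.6] [692.3 -22.4 103.3] 104.24781224253775
-3 4 3728 [446.  46.  -3.] [655. 427.   4.]
4 13 910 [446.  48.   4.] [653. 422.  13.]
13 22 1419 [478.  67.  13.] [624. 231.  22.]
22 40 179 [477.  69.  22.] [624. 231.  40.]
40 56 1483 [466.  67.  40.] [625. 299.  56.]
56 80 392 [465.  67.  56.] [621. 301.  80.]
80 100 153 [466.  65.  81.] [603. 291. 100.]
100 150 131 [465. 229. 100.] [602. 298. 150.]
150 190 1378 [464. 239. 150.] [601. 325. 190.]
190 220 159 [470. 247. 190.] [599. 277. 202.]
```

View pics/crop.png

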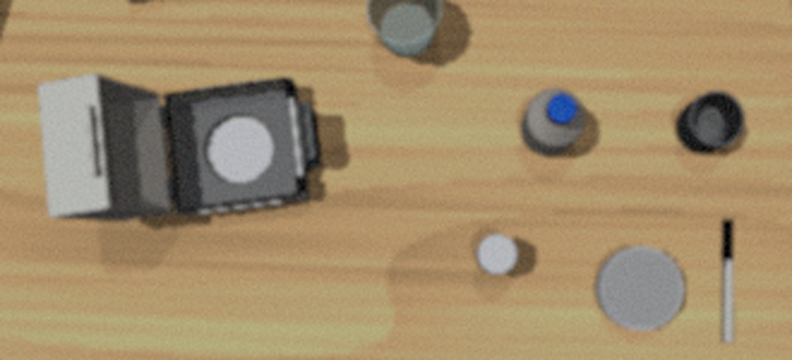

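The crop shows the light nest disc inside the box, the lid standing past it to the left, the clip on the right, and clear can rim and jar cap.

```bash
python3 - <<'E'
from h import *
z=np.load("pics/top0.npz");p,d=z["p"],z["d"];C=np.load("pics/C.npy")
g=cv2.cvtColor(p,cv2.COLOR_RGB2GRAY)
# nest disc
m=np.zeros_like(g);m[180:225,198:245]=g[180:225,198:245]>np.percentile(g[185:220,205:236],50)*0.85
n,l,s,c=cv2.connectedComponentsWithStats(m); k=l[202,220]; print("disc",s[k],c[k]); cn=max(cv2.findContours((l==k).astype(np.uint8),0,1)[0],key=len)
P=onplane("top",cn.reshape(-1,2),6); (cx,cy),_,_=cv2.fitEllipse(P[:,:2].astype(np.float32)); print("nest ell",cx,cy,P.min(0),P.max(0),cv2.fitEllipse(P[:,:2].astype(np.float32)))
# jar cap by colour
m=np.zeros_like(g);hsv=cv2.cvtColor(p,cv2.COLOR_RGB2HSV);m[232:262,312:345]=(hsv[232:262,312:345,1]<60)&(g[232:262,312:345]>80)
n,l,s,c=cv2.connectedComponentsWithStats(m);k=l[246,327];print("cap",s[k],c[k],onplane("top",[c[k]],98), onplane("top",[[s[k][0],s[k][1]],[s[k][0]+s[k][2],s[k][1]+s[k][3]]],98))
# box walls top
B=C[165:240,180:262];mm=(B[...,2]>42)&(B[...,2]<56);q=B[mm];q=q[q[:,1]<235]
print("walls minrect",cv2.minAreaRect(q[:,:2].astype(np.float32)))
# lid outer: top edge
B=C[165:240,125:200];mm=(B[...,2]>150);q=B[mm];print("lid",cv2.minAreaRect(q[:,:2].astype(np.float32)))
# lid outer face plane fit: normal
for nm,(u0,u1) in (("inner",(168,186)),("outer",(140,160))):
    q=C[180:225,u0:u1].reshape(-1,3);q=q[np.isfinite(q[:,0])];q=q[q[:,2]>65];c0=np.median(q,0);U=np.linalg.svd(q-c0)[2];print(nm,len(q),c0,U[2],np.std((q-c0)@U[2]))
# can rim
B=C[170:212,395:440];q=B[(B[...,2]>67)&(B[...,2]<81)];print("can",cv2.minEnclosingCircle(q[:,:2].astype(np.float32)))
# bottle body
B=C[165:215,325:375];
for a,b in((20,60),(60,110)):
    q=B[(B[...,2]>a)&(B[...,2]<b)];print("bottle",q.min(0),q.max(0))
E
```

```text
disc [207 189  27  27 583] [220.09948542 201.95368782]
nest ell 551.6577758789062 157.5139923095703 [516.50105351 122.77629846   6.        ] [586.5646448  192.64932106   6.        ] ((551.6577758789062, 157.5139923095703), (69.32369232177734, 71.69656372070312), 68.65619659423828)
cap [318 237  18  18 237] [326.5443038  245.45147679] [[ 441.45358183 -122.65783485   98.        ]] [[ 461.34597714 -101.59174084   98.        ]
 [ 419.02143685 -145.91321087   98.        ]]
walls minrect ((551.7606201171875, 156.79037475585938), (136.32237243652344, 172.19113159179688), 9.04857063293457)
lid ((531.287353515625, 282.9936218261719), (132.28700256347656, 68.76788330078125), 9.041444778442383)
inner 22 [595.35892944 267.23706175  74.03657073] [0.9902385  0.13786894 0.02049048] 0.2858996316130577
outer 897 [526.62540592 285.80037116 183.49401434] [ 0.03912915 -0.28034364 -0.95910185] 2.6353896937936434
can ((589.360595703125, -352.388427734375), 30.983375549316406)
bottle [ 551.98151162 -202.20722274   22.10965483] [ 593.6020427  -150.95633444   59.09934394]
bottle [ 552.20997052 -210.44588479   60.25235489] [ 612.00183204 -151.07719693  109.99210701]
```

```bash
cat >> h.py <<'E'
CX=np.array([-.157,.988,0]);CY=np.array([-.988,-.157,0]);NEST=np.array([551.2,157,6.])
Rd=np.c_[[0,0,-1],CY,np.cross([0,0,-1],CY)]  # tool down, y along carrier y
def plan(t,Rt=None):
    s,R=st()
    if Rt is None: Rt=R
    print("shift cm (tool now)",(R.T@(np.array(t)-s["tool_pos"])/10).round(2),"rotvec deg",np.degrees(Ro.from_matrix(R.T@Rt).as_rotvec()).round(1),"pos",s["tool_pos"].round(1),"F",s["ft_force"].round(1),"gap",s["finger_gap"].round(1),"t",s["clock"],"joints",s["joints"].round(2))
E
python3 - <<'E'
from h import *
s,R=st();print(R.round(3)); print(Rd)
plan([590,-352.5,180],Rd)
plan([590,-352.5,180],Rd@np.diag([1,-1,-1]))
E
```

```text
[[-0.001  0.41   0.912]
 [-0.002  0.912 -0.41 ]
 [-1.    -0.002  0.   ]]
[[ 0.    -0.988 -0.157]
 [ 0.    -0.157  0.988]
 [-1.     0.     0.   ]]Traceback (most recent call last):
  File "<stdin>", line 3, in <module>
  File "h.py", line 32, in plan
    print("shift cm (tool now)",(R.T@(np.array(t)-s["tool_pos"])/10).round(2),"rotvec deg",np.degrees(Ro.from_matrix(R.T@Rt).as_rotvec()).round(1),"pos",s["tool_pos"].round(1),"F",s["ft_force"].round(1),"gap",s["finger_gap"].round(1),"t",s["clock"],"joints",s["joints"].round(2))
                                                                                                                                                                                                                 ^^^^^^^^^^^^^^^^^^^^^
AttributeError: 'float' object has no attribute 'round'
```

```bash
sed -i 's/s\["finger_gap"\].round(1)/round(s["finger_gap"],1)/' h.py; cat >> h.py <<'E'
RT=Rd@np.diag([1,-1,-1])
def rowsplan(wps,Rt=None):
    """wps: list of (xyz, nrows); linear; rotation spread over all rows"""
    s,R=st();p=s["tool_pos"].copy();N=sum(n for _,n in wps)
    rv=np.zeros(3) if Rt is None else Ro.from_matrix(R.T@Rt).as_rotvec()
    dr=rv/N;print("pos",p.round(1),"F",s["ft_force"].round(1),"gap",round(s["finger_gap"],1),"t",round(s["clock"],2),"q",s["joints"].round(2))
    for t,n in wps:
        d=(np.array(t,float)-p)/n
        for i in range(n):
            print(" ",[(R.T@d/10).round(2).tolist(),np.degrees(dr).round(1).tolist()], "|d|",round(np.linalg.norm(d),1)); R=R@Ro.from_rotvec(dr).as_matrix(); p=p+d
E
python3 - <<'E'
from h import *
rowsplan([([400,350,260],6),([440,50,260],6),([590,-352.5,220],8),],RT)
E
```

```text
pos [266.4 592.2 202.8] F [-0.4 -0.2  0.3] gap 85.2 t 0.15 q [-1.17  0.62 -0.01  1.42  0.01  1.1  -0.04]
  [[-0.95, -2.77, 3.69], [2.8, 0.0, 0.0]] |d| 47.1
  [[-0.95, -2.58, 3.82], [2.8, 0.0, 0.0]] |d| 47.1
  [[-0.95, -2.39, 3.94], [2.8, 0.0, 0.0]] |d| 47.1
  [[-0.95, -2.19, 4.06], [2.8, 0.0, 0.0]] |d| 47.1
  [[-0.95, -1.99, 4.16], [2.8, 0.0, 0.0]] |d| 47.1
  [[-0.95, -1.78, 4.25], [2.8, 0.0, 0.0]] |d| 47.1
  [[0.01, -3.32, 3.8], [2.8, 0.0, 0.0]] |d| 50.4
  [[0.01, -3.13, 3.96], [2.8, 0.0, 0.0]] |d| 50.4
  [[0.0, -2.93, 4.11], [2.8, 0.0, 0.0]] |d| 50.4
  [[0.0, -2.72, 4.25], [2.8, 0.0, 0.0]] |d| 50.4
  [[0.0, -2.51, 4.38], [2.8, 0.0, 0.0]] |d| 50.4
  [[0.0, -2.29, 4.5], [2.8, 0.0, 0.0]] |d| 50.4
  [[0.5, -1.05, 5.27], [2.8, 0.0, 0.0]] |d| 53.9
  [[0.5, -0.79, 5.31], [2.8, 0.0, 0.0]] |d| 53.9
  [[0.5, -0.53, 5.34], [2.8, 0.0, 0.0]] |d| 53.9
  [[0.5, -0.26, 5.36], [2.8, 0.0, 0.0]] |d| 53.9
  [[0.5, 0.01, 5.37], [2.8, 0.0, 0.0]] |d| 53.9
  [[0.5, 0.27, 5.36], [2.8, 0.0, 0.0]] |d| 53.9
  [[0.5, 0.54, 5.34], [2.8, 0.0, 0.0]] |d| 53.9
  [[0.5, 0.8, 5.31], [2.8, 0.0, 0.0]] |d| 53.9
```

Emit:
jog_arm([
  [[-1.2, -2.8, 3.7], [2.8, 0, 0]],
  [[-1.2, -2.6, 3.8], [2.8, 0, 0]],
  [[-1, -2.4, 3.9], [2.8, 0, 0]],
  [[-1, -2.2, 4.1], [2.8, 0, 0]],
  [[-1, -2, 4.2], [2.8, 0, 0]],
  [[-1, -1.8, 4.2], [2.8, 0, 0]],
  [[0, -3.3, 3.8], [2.8, 0, 0]],
  [[0, -3.1, 4], [2.8, 0, 0]],
], claw=1, newtons=30)

```text
clock: 1.15
tool_pos: [415.0, 242.0, 265.6]
tool_rot: [0.648, 0.279, 0.65, -0.283]
ft_force: [0.2, -0.2, 0.2]
finger_gap: 85.4
```

```bash
python3 - <<'E'
from h import *
rowsplan([([450,50,260],5),([590,-352.5,200],8),],RT)
E
```

```text
pos [415.  242.  265.6] F [ 0.2 -0.2  0.2] gap 85.4 t 1.15 q [-0.69  0.29  0.15  1.8  -0.05  1.06  0.23]
  [[0.13, -2.11, 3.28], [2.6, 0.0, 0.0]] |d| 39.1
  [[0.13, -1.96, 3.37], [2.6, 0.0, 0.0]] |d| 39.1
  [[0.12, -1.81, 3.46], [2.6, 0.0, 0.0]] |d| 39.1
  [[0.12, -1.65, 3.54], [2.6, 0.0, 0.0]] |d| 39.1
  [[0.12, -1.48, 3.61], [2.6, 0.0, 0.0]] |d| 39.1
  [[0.76, -1.0, 5.23], [2.6, 0.0, 0.0]] |d| 53.8
  [[0.76, -0.76, 5.27], [2.6, 0.0, 0.0]] |d| 53.8
  [[0.75, -0.52, 5.3], [2.6, 0.0, 0.0]] |d| 53.8
  [[0.75, -0.27, 5.32], [2.6, 0.0, 0.0]] |d| 53.8
  [[0.75, -0.03, 5.33], [2.6, 0.0, 0.0]] |d| 53.8
  [[0.75, 0.21, 5.32], [2.6, 0.0, 0.0]] |d| 53.8
  [[0.75, 0.46, 5.31], [2.6, 0.0, 0.0]] |d| 53.8
  [[0.75, 0.7, 5.28], [2.6, 0.0, 0.0]] |d| 53.8
```

Emit:
jog_arm([
  [[0.1, -2.7, 4.2], [3.5, 0, 0]],
  [[0.1, -2.4, 4.4], [3.5, 0, 0]],
  [[0, -2, 4.6], [3.5, 0, 0]],
  [[0, -1.6, 4.8], [3.5, 0, 0]],
  [[0.5, -1, 5.2], [3.5, 0, 0]],
  [[0.5, -0.7, 5.3], [3.5, 0, 0]],
  [[0.5, -0.4, 5.3], [3.5, 0, 0]],
  [[0.5, -0.2, 5.3], [3.5, 0, 0]],
])

```text
clock: 2.15
tool_pos: [519.9, -169.5, 244.3]
tool_rot: [0.558, 0.432, 0.559, -0.435]
ft_force: [1.0, 1.2, 0.0]
finger_gap: 85.4
```

```bash
python3 - <<'E'
from h import *
rowsplan([([590,-352.5,170],4)],RT)
E
```

```text
pos [ 519.9 -169.5  244.3] F [1.  1.2 0. ] gap 85.4 t 2.15 q [ 0.    0.44  0.41  1.67 -0.19  1.07  0.72]
  [[1.86, 0.57, 4.86], [1.3, 0.0, 0.0]] |d| 52.4
  [[1.86, 0.68, 4.85], [1.3, 0.0, 0.0]] |d| 52.4
  [[1.86, 0.79, 4.83], [1.3, 0.0, 0.0]] |d| 52.4
  [[1.86, 0.9, 4.81], [1.3, 0.0, 0.0]] |d| 52.4
```

Emit:
jog_arm([
  [[0.5, 0.6, 4.9], [1.3, 0, 0]],
  [[1, 0.7, 4.9], [1.3, 0, 0]],
  [[2.5, 0.8, 4.8], [1.3, 0, 0]],
  [[3, 0.9, 4.6], [1.3, 0, 0]],
  [[1.3, 0, 0], [0, 0, 0]],
  [[0, 0, 0], [0, 0, 0]],
  [[0, 0, 0], [0, 0, 0]],
  [[0, 0, 0], [0, 0, 0]],
])

```text
clock: 3.15
tool_pos: [591.5, -357.7, 157.5]
tool_rot: [0.537, 0.459, 0.538, -0.46]
ft_force: [-0.4, 0.4, -0.2]
finger_gap: 85.2
```

```bash
python3 - <<'E'
from h import *
p,d,pose=snap("wrist","w1")
rowsplan([([590,-352.5,60],4)],RT)
C=cloud("wrist",d,pose);q=C.reshape(-1,3);q=q[(q[:,2]>67)&(q[:,2]<80)&(abs(q[:,0]-590)<50)&(abs(q[:,1]+352)<50)]
print(len(q),q.min(0),q.max(0),cv2.minEnclosingCircle(q[:,:2].astype(np.float32)))
E
```

```text
pos [ 591.7 -357.7  157.7] F [-0.4  0.   0.4] gap 85.1 t 3.2 q [ 0.31  0.75  0.4   1.35 -0.3   1.1   0.9 ]
  [[2.44, -0.01, -0.14], [-0.0, 0.0, 0.0]] |d| 24.5
  [[2.44, -0.02, -0.14], [-0.0, 0.0, 0.0]] |d| 24.5
  [[2.44, -0.02, -0.14], [-0.0, 0.0, 0.0]] |d| 24.5
  [[2.44, -0.02, -0.14], [-0.0, 0.0, 0.0]] |d| 24.5
883 [ 558.10354904 -385.02435936   67.01329408] [ 617.39926675 -325.67380683   75.14034118] ((587.8008422851562, -355.2640075683594), 29.827510833740234)
```

View pics/w1.png

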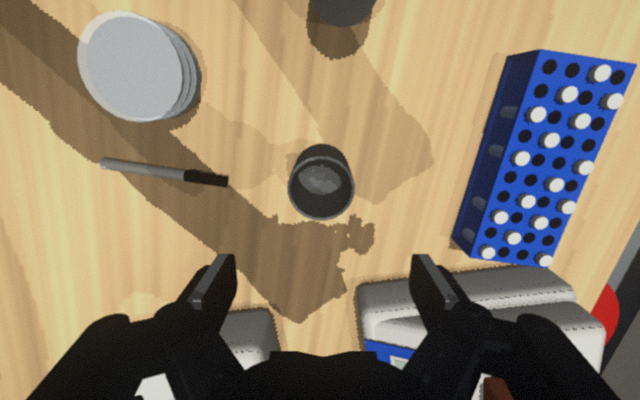

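The wrist view shows the can centred at about (321,182), and its rim measures (588,-355), which agrees with the top view. I'm descending onto it.

Emit:
jog_arm([
  [[2, -0.3, -0.4], [0, 0, 0]],
  [[2.5, 0, 0], [0, 0, 0]],
  [[2.5, 0, 0], [0, 0, 0]],
  [[2.3, 0, 0], [0, 0, 0]],
  [[1.8, 0, 0], [0, 0, 0]],
  [[0.6, 0, 0], [0, 0, 0]],
  [[0, 0, 0], [0, 0, 0]],
  [[0, 0, 0], [0, 0, 0]],
])

```text
clock: 4.2
tool_pos: [594.7, -352.8, 47.1]
tool_rot: [0.544, 0.459, 0.534, -0.457]
ft_force: [0.3, -0.1, 0.4]
finger_gap: 85.6
```

Emit:
jog_arm([
  [[0, 0, 0], [0, 0, 0]],
  [[0, 0, 0], [0, 0, 0]],
  [[0, 0, 0], [0, 0, 0]],
  [[0, 0, 0], [0, 0, 0]],
  [[0, 0, 0], [0, 0, 0]],
  [[0, 0, 0], [0, 0, 0]],
  [[0, 0, 0], [0, 0, 0]],
  [[0, 0, 0], [0, 0, 0]],
], claw=0.5, newtons=30)

```text
clock: 5.2
tool_pos: [595.5, -353.6, 48.9]
tool_rot: [0.545, 0.459, 0.533, -0.457]
ft_force: [-0.1, 0.3, 0.7]
finger_gap: 42.8
```

```bash
python3 - <<'E'
from h import *
p,d,pose=snap("wrist","w2")
rowsplan([([588,-354,200],4)],RT)
E
```

```text
pos [ 595.5 -353.6   48.9] F [-0.5  0.8  0. ] gap 42.9 t 5.25 q [ 0.32  0.86  0.35  1.47 -0.35  0.87  0.94]
  [[-3.78, -0.14, 0.02], [0.1, 0.2, -0.2]] |d| 37.8
  [[-3.78, -0.15, 0.01], [0.1, 0.2, -0.2]] |d| 37.8
  [[-3.78, -0.16, 0.0], [0.1, 0.2, -0.2]] |d| 37.8
  [[-3.78, -0.17, -0.01], [0.1, 0.2, -0.2]] |d| 37.8
```

View pics/w2.png

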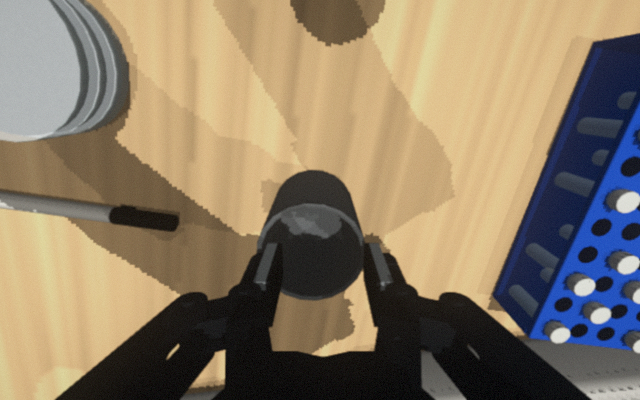

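The fingers closed to 43 mm, so the 60 mm can isn't between them. The can's rim, at about (311,250), looks ahead of the fingers. I'll measure it again.

```bash
python3 - <<'E'
from h import *
z=np.load("pics/w2.npz");pose=(z["pos"],z["q"]);C=cloud("wrist",z["d"],pose)
for v in range(160,310,12): print(v,C[v,311].round(0),C[v,270].round(),C[v,378].round())
p,d,_=snap("top","t2");C=cloud("top",d)
B=C[165:215,390:445];q=B[(B[...,2]>66)&(B[...,2]<82)];print(len(q),q.min(0),q.max(0))
p2,d2,_=snap("side","s2")
cv2.imwrite("pics/s2c.png",cv2.resize(p2[200:350,280:480],None,fx=4,fy=4)[:,:,::-1])
E
```

```text
160 [ 581. -320.   -1.] [ 551. -325.    0.] [ 629. -312.    1.]
172 [ 582. -327.    8.] [ 552. -334.    0.] [ 632. -321.   -0.]
184 [ 583. -327.   38.] [ 553. -343.    0.] [ 634. -330.   -2.]
196 [ 583. -326.   63.] [ 554. -352.    0.] [ 636. -340.   -1.]
208 [ 584. -329.   74.] [ 556. -362.    1.] [ 638. -349.   -1.]
220 [ 588. -366.    3.] [nan nan nan] [ 640. -359.   -1.]
232 [ 590. -375.    4.] [ 562. -361.   41.] [ 643. -369.   -1.]
244 [ 591. -382.   12.] [ 566. -348.   82.] [ 620. -338.   84.]
256 [ 591. -383.   28.] [ 568. -347.   95.] [ 618. -339.   95.]
268 [ 592. -382.   44.] [ 570. -347.  104.] [ 615. -338.  106.]
280 [ 592. -381.   59.] [ 571. -347.  113.] [ 614. -339.  115.]
292 [ 592. -382.   69.] [ 572. -352.  113.] [ 615. -344.  115.]
304 [ 600. -446.   -1.] [ 572. -357.  115.] [ 616. -349.  116.]
17 [ 595.54264899 -344.99217393   70.13507737] [ 617.16636943 -323.61862482   78.74063045]
```

View pics/s2c.png

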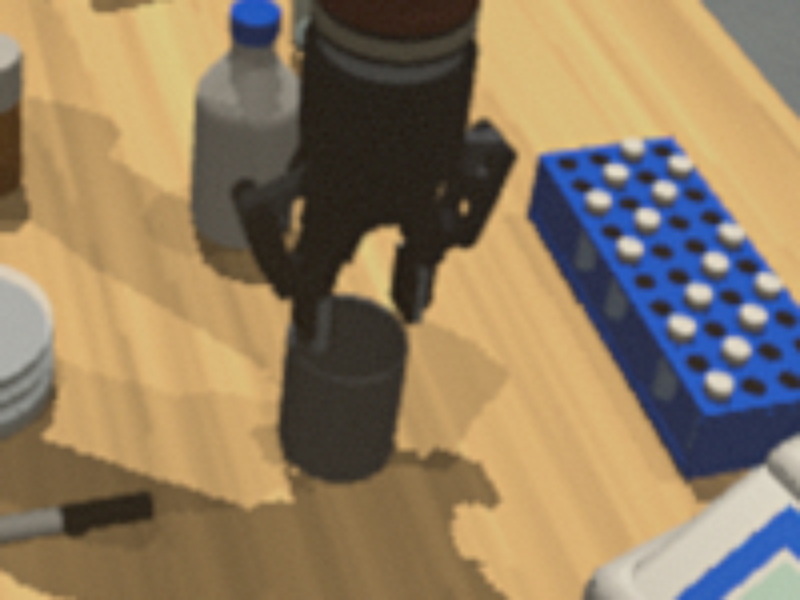

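```bash
python3 - <<'E'
from h import *
z=np.load("pics/w2.npz");pose=(z["pos"],z["q"]);C=cloud("wrist",z["d"],pose)
q=C.reshape(-1,3);q=q[(abs(q[:,2]-74)<3)&(abs(q[:,0]-590)<60)&(abs(q[:,1]+352)<50)];print(len(q),q.min(0),q.max(0))
print(cv2.minEnclosingCircle(q[:,:2].astype(np.float32)))
print(onplane("wrist",[[258,245],[365,245],[311,205],[311,299]],74,pose))
im=cv2.resize(z["p"][160:330,230:410],None,fx=4,fy=3.5)[:,:,::-1];cv2.imwrite("pics/w2c.png",np.clip(im.astype(int)*2,0,255).astype(np.uint8))
E
```

```text
1595 [ 558.52687168 -385.22341497   71.00224859] [ 617.39737438 -324.99524422   76.39940772]
((588.5372924804688, -355.2714538574219), 30.284481048583984)
[[ 559.49580907 -353.6213826    74.        ]
 [ 615.77234402 -344.71811742   74.        ]
 [ 583.86289953 -326.72253455   74.        ]
 [ 592.48719858 -383.25506625   74.        ]]
```

View pics/w2c.png

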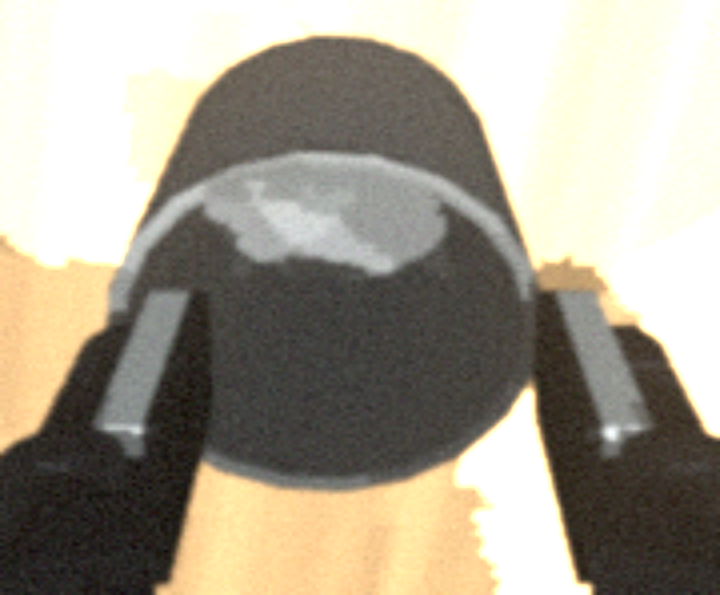

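```bash
python3 - <<'E'
from h import *
o,d=rays("side",[[360,287],[383.7,280]])
for y in(-354,-365,-343): print(y,(o+d*((y-o[1])/d[:,1])[:,None]).round(0))
z=np.load("pics/w1.npz");C=cloud("wrist",z["d"],(z["pos"],z["q"]))
for v in(254,258,262,270): print(C[v,232],C[v,416],z["pos"])
E
```

```text
-354 [[ 577. -354.   68.]
 [ 625. -354.   78.]]
-365 [[ 573. -365.   80.]
 [ 619. -365.   90.]]
-343 [[ 581. -343.   55.]
 [ 630. -343.   66.]]
[ 547.04554576 -354.82063624  200.42546909] [ 632.69051311 -340.89150582  200.70369688] [ 591.52835447 -357.66945263  157.48079023]
[ 547.20848185 -356.89557145  200.53253912] [ 631.23169526 -340.5777064   205.33902611] [ 591.52835447 -357.66945263  157.48079023]
[ 547.54887732 -358.53356058  201.34791384] [ 631.32428738 -342.06615154  206.32179517] [ 591.52835447 -357.66945263  157.48079023]
[ 548.27661848 -361.65436965  203.17365224] [ 632.00684951 -345.648134    207.13900227] [ 591.52835447 -357.66945263  157.48079023]
```

Both the wrist depth and the side ray put the fingertips at z≈80 with the TCP at 49. The tips are therefore about 30–40 mm behind the stated TCP, and they closed above the 74 mm rim. The can hasn't moved. I'll reopen, recentre and go lower.

Emit:
jog_arm([
  [[0, 0, 0], [0, 0, 0]],
  [[0, 0, 0], [0, 0, 0]],
  [[0, 0, 0], [0, 0, 0]],
  [[-0.3, -0.4, 0.1], [0.4, 0.6, -0.6]],
  [[0, -0.4, 0.1], [0, 0, 0]],
  [[0, 0, 0], [0, 0, 0]],
  [[0, 0, 0], [0, 0, 0]],
  [[0, 0, 0], [0, 0, 0]],
], claw=1)

```text
clock: 6.35
tool_pos: [587.1, -357.4, 52.2]
tool_rot: [0.538, 0.46, 0.537, -0.459]
ft_force: [-0.2, 0.2, 0.2]
finger_gap: 85.9
```

```bash
python3 - <<'E'
from h import *
rowsplan([([588.2,-355,12],5)],RT)
E
```

```text
pos [ 587.1 -357.4   52.2] F [-0.2  0.2  0.2] gap 85.9 t 6.35 q [ 0.33  0.85  0.35  1.46 -0.35  0.89  0.94]
  [[0.8, 0.03, -0.04], [-0.0, -0.0, -0.0]] |d| 8.1
  [[0.8, 0.03, -0.04], [-0.0, -0.0, -0.0]] |d| 8.1
  [[0.8, 0.03, -0.04], [-0.0, -0.0, -0.0]] |d| 8.1
  [[0.8, 0.03, -0.04], [-0.0, -0.0, -0.0]] |d| 8.1
  [[0.8, 0.03, -0.04], [-0.0, -0.0, -0.0]] |d| 8.1
```

Emit:
jog_arm([
  [[0.8, 0, -0.1], [0, 0, 0]],
  [[0.8, 0, 0], [0, 0, 0]],
  [[0.8, 0, 0], [0, 0, 0]],
  [[0.8, 0, 0], [0, 0, 0]],
  [[0.8, 0, 0], [0, 0, 0]],
  [[0, 0, 0], [0, 0, 0]],
  [[0, 0, 0], [0, 0, 0]],
  [[0, 0, 0], [0, 0, 0]],
])

```text
clock: 7.35
tool_pos: [586.9, -355.7, 8.4]
tool_rot: [0.537, 0.46, 0.537, -0.459]
ft_force: [-0.1, 0.4, 0.2]
finger_gap: 85.6
```

```bash
python3 - <<'E'
from h import *
rowsplan([([588.2,-355,12],2)],RT)
p,d,pose=snap("wrist","w3")
E
```

```text
pos [ 586.9 -355.7    8.4] F [-0.1  0.4  0.2] gap 85.6 t 7.35 q [ 0.34  0.9   0.33  1.49 -0.37  0.81  0.96]
  [[-0.18, 0.07, -0.03], [-0.1, -0.0, -0.0]] |d| 1.9
  [[-0.18, 0.07, -0.03], [-0.1, -0.0, -0.0]] |d| 1.9
```

View pics/w3.png

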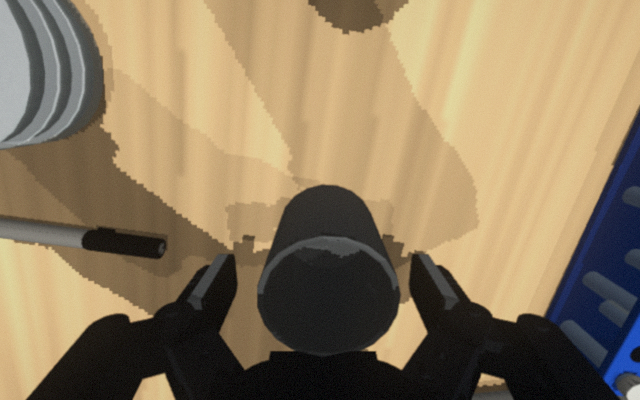

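The can (327,270) now stands between the jaws. Closing.

Emit:
jog_arm([
  [[0, 0, 0], [0, 0, 0]],
  [[0, 0, 0], [0, 0, 0]],
  [[0, 0, 0], [0, 0, 0]],
  [[0, 0, 0], [0, 0, 0]],
  [[0, 0, 0], [0, 0, 0]],
  [[-1, 0, 0], [0, 0, 0]],
  [[-1.5, 0, 0], [0, 0, 0]],
  [[-2, 0, 0], [0, 0, 0]],
], claw=0.5, newtons=30)

```text
clock: 8.4
tool_pos: [585.7, -354.9, 54.7]
tool_rot: [0.536, 0.46, 0.539, -0.459]
ft_force: [-0.6, -0.1, -1.5]
finger_gap: 60.2
```

```bash
python3 - <<'E'
from h import *
p,d,pose=snap("wrist","w4")
rowsplan([([575,-250,190],3),([551.2,50,150],6),([551.2,157,140],3)],RT)
E
```

```text
pos [ 587.7 -356.6   58.6] F [ 0.4 -1.3  0.3] gap 60.1 t 8.45 q [ 0.32  0.84  0.36  1.46 -0.34  0.9   0.94]
  [[-4.38, 0.15, -3.57], [-0.0, 0.0, -0.0]] |d| 56.6
  [[-4.38, 0.15, -3.57], [-0.0, 0.0, -0.0]] |d| 56.6
  [[-4.38, 0.14, -3.57], [-0.0, 0.0, -0.0]] |d| 56.6
  [[0.66, 0.38, -5.0], [-0.0, 0.0, -0.0]] |d| 50.6
  [[0.66, 0.38, -5.0], [-0.0, 0.0, -0.0]] |d| 50.6
  [[0.66, 0.39, -5.0], [-0.0, 0.0, -0.0]] |d| 50.6
  [[0.66, 0.39, -5.0], [-0.0, 0.0, -0.0]] |d| 50.6
  [[0.66, 0.39, -5.0], [-0.0, 0.0, -0.0]] |d| 50.6
  [[0.67, 0.39, -5.0], [-0.0, 0.0, -0.0]] |d| 50.6
  [[0.33, 0.56, -3.52], [-0.0, 0.0, -0.0]] |d| 35.8
  [[0.33, 0.56, -3.52], [-0.0, 0.0, -0.0]] |d| 35.8
  [[0.33, 0.56, -3.52], [-0.0, 0.0, -0.0]] |d| 35.8
```

View pics/w4.png

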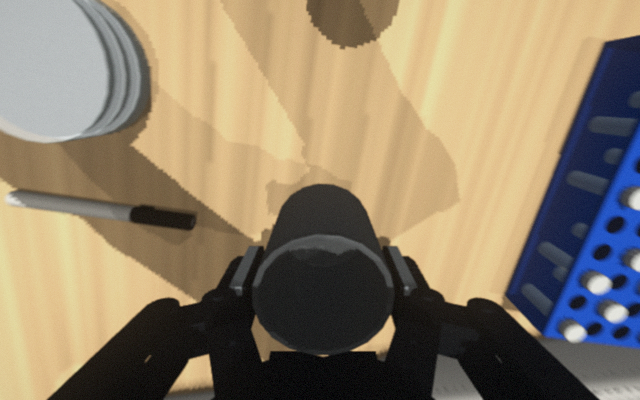

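The can is held, gap 60.1, and lifted off the bench. I'm carrying it over the bottle to the carrier.

Emit:
jog_arm([
  [[-5, 0, -1.5], [0, 0, 0]],
  [[-5, 0, -2.5], [0, 0, 0]],
  [[-4.5, 0.2, -4], [0, 0, 0]],
  [[-1, 0.4, -5.5], [0, 0, 0]],
  [[0, 0.4, -5.5], [0, 0, 0]],
  [[0, 0.4, -5.5], [0, 0, 0]],
  [[0, 0.4, -5.5], [0, 0, 0]],
  [[0, 0.4, -5.5], [0, 0, 0]],
])

```text
clock: 9.45
tool_pos: [556.5, -0.9, 227.0]
tool_rot: [0.542, 0.466, 0.527, -0.46]
ft_force: [0.4, 0.0, -1.5]
finger_gap: 60.0
```

```bash
python3 - <<'E'
from h import *
rowsplan([([551.2,157,135],5)],RT)
E
```

```text
pos [556.5  -0.9 227. ] F [ 0.4  0.  -1.5] gap 60.0 t 9.45 q [-0.34  0.46  0.45  1.7  -0.22  1.01  0.33]
  [[1.81, 0.3, -3.16], [-0.2, 0.1, -0.2]] |d| 36.6
  [[1.82, 0.32, -3.15], [-0.2, 0.1, -0.2]] |d| 36.6
  [[1.82, 0.34, -3.15], [-0.2, 0.1, -0.2]] |d| 36.6
  [[1.83, 0.36, -3.15], [-0.2, 0.1, -0.2]] |d| 36.6
  [[1.83, 0.37, -3.14], [-0.2, 0.1, -0.2]] |d| 36.6
```

Emit:
jog_arm([
  [[1.2, 0.3, -3.2], [-0.3, 0.2, -0.4]],
  [[1.8, 0.3, -3.2], [-0.3, 0.2, -0.4]],
  [[1.8, 0.3, -3.2], [-0.3, 0.2, -0.4]],
  [[1.8, 0.3, -3.1], [-0.2, 0.1, -0.3]],
  [[1.8, 0.3, -2.6], [0, 0, 0]],
  [[0, 0, 0], [0, 0, 0]],
  [[0, 0, 0], [0, 0, 0]],
  [[0, 0, 0], [0, 0, 0]],
])

```text
clock: 10.45
tool_pos: [550.5, 162.3, 149.7]
tool_rot: [0.541, 0.46, 0.54, -0.452]
ft_force: [0.3, -0.5, -1.4]
finger_gap: 60.1
```

```bash
python3 - <<'E'
from h import *
rowsplan([([551.2,157,20],5)],RT)
p,d,pose=snap("wrist","w5")
s=camera_params
g=cv2.cvtColor(p,cv2.COLOR_RGB2GRAY)
E
```

```text
pos [550.5 162.3 149.7] F [ 0.3 -0.5 -1.4] gap 60.1 t 10.45 q [-0.57  0.57  0.39  1.74 -0.28  0.87  0.11]
  [[2.59, -0.03, 0.12], [0.1, -0.1, -0.1]] |d| 26.0
  [[2.59, -0.02, 0.12], [0.1, -0.1, -0.1]] |d| 26.0
  [[2.59, -0.02, 0.12], [0.1, -0.1, -0.1]] |d| 26.0
  [[2.59, -0.01, 0.11], [0.1, -0.1, -0.1]] |d| 26.0
  [[2.59, -0.01, 0.11], [0.1, -0.1, -0.1]] |d| 26.0
```

View pics/w5.png

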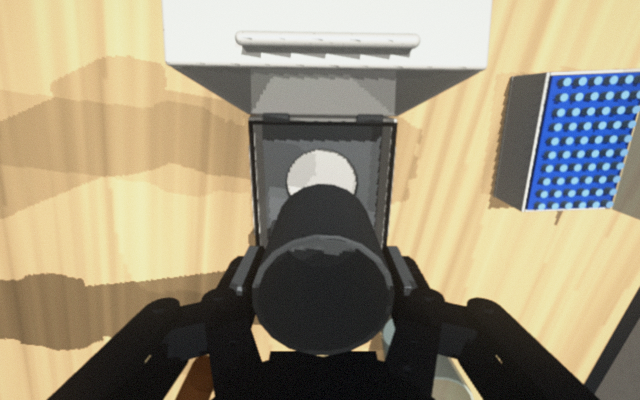

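In the wrist view the can hangs over the box and the nest disc is at (322,175). The open lid's edge is close under the camera, so I'll turn the hand 60° first to keep the camera clear of the lid.

Emit:
jog_arm([
  [[0, 0, 0.3], [-10, 0, 0]],
  [[0, 0, 0], [-10, 0, 0]],
  [[0, 0, 0], [-10, 0, 0]],
  [[0, 0, 0], [-10, 0, 0]],
  [[0, 0, 0], [-10, 0, 0]],
  [[0, 0, 0], [-10, 0, 0]],
  [[0, 0, 0], [0, 0, 0]],
  [[0, 0, 0], [0, 0, 0]],
])

```text
clock: 11.5
tool_pos: [555.5, 147.5, 155.1]
tool_rot: [0.703, 0.122, 0.691, -0.118]
ft_force: [0.2, 0.3, -1.1]
finger_gap: 60.1
```

```bash
cat >> h.py <<'E'
R60=RT@Ro.from_euler('x',-60,degrees=True).as_matrix()
E
python3 - <<'E'
from h import *
rowsplan([([551.2,157,50],5)],R60)
E
```

```text
pos [555.5 147.5 155.1] F [ 0.2  0.3 -1.1] gap 60.1 t 11.5 q [-0.36  0.54  0.09  1.73 -0.06  0.85  0.99]
  [[2.1, 0.13, -0.18], [0.3, 0.2, -0.1]] |d| 21.1
  [[2.1, 0.13, -0.17], [0.3, 0.2, -0.1]] |d| 21.1
  [[2.1, 0.14, -0.17], [0.3, 0.2, -0.1]] |d| 21.1
  [[2.1, 0.14, -0.16], [0.3, 0.2, -0.1]] |d| 21.1
  [[2.1, 0.14, -0.15], [0.3, 0.2, -0.1]] |d| 21.1
```

Emit:
jog_arm([
  [[0, 0.4, -0.5], [0.6, 0.5, -0.3]],
  [[1.5, 0.3, -0.4], [0.6, 0.4, -0.2]],
  [[2.2, 0, 0], [0, 0, 0]],
  [[2.2, 0, 0], [0, 0, 0]],
  [[2.2, 0, 0], [0, 0, 0]],
  [[2, 0, 0], [0, 0, 0]],
  [[0, 0, 0], [0, 0, 0]],
  [[0, 0, 0], [0, 0, 0]],
])

```text
clock: 12.5
tool_pos: [546.3, 161.5, 46.2]
tool_rot: [0.693, 0.128, 0.697, -0.129]
ft_force: [-0.8, -0.9, -0.6]
finger_gap: 59.9
```

```bash
python3 - <<'E'
from h import *
rowsplan([([551.2,157,20],4)],R60)
snap("wrist","w6");p,d,_=snap("side","s6")
cv2.imwrite("pics/s6c.png",cv2.resize(p[80:220,220:400],None,fx=4,fy=4)[:,:,::-1])
E
```

```text
pos [546.3 161.5  46.2] F [-0.8 -0.9 -0.6] gap 59.9 t 12.5 q [-0.38  0.69  0.08  1.82 -0.09  0.64  0.96]
  [[0.65, -0.06, 0.16], [-0.0, -0.1, 0.0]] |d| 6.7
  [[0.65, -0.06, 0.16], [-0.0, -0.1, 0.0]] |d| 6.7
  [[0.65, -0.06, 0.16], [-0.0, -0.1, 0.0]] |d| 6.7
  [[0.65, -0.06, 0.16], [-0.0, -0.1, 0.0]] |d| 6.7
```

View pics/w6.png

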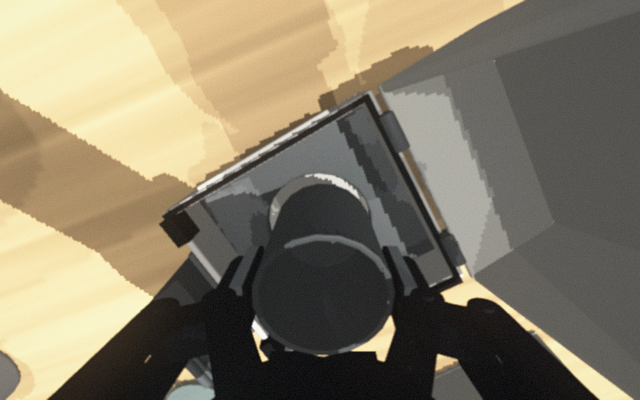

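View pics/s6c.png

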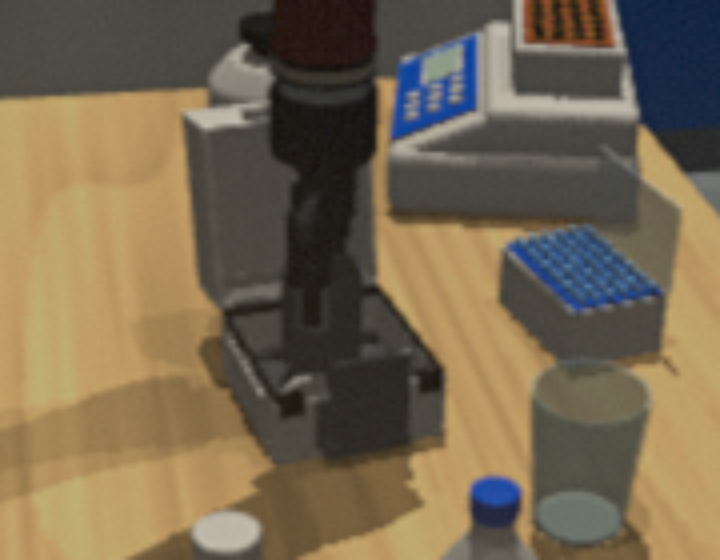

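The can's foot, at about (323,180) in the wrist view, sits slightly off-centre in the bright nest disc (crescents on the left and top). The side view shows the hand clear of the lid. I'll correct by about 7 mm and lower gently.

Emit:
jog_arm([
  [[0, -0.2, 0.6], [0, 0, 0]],
  [[0.2, 0, 0], [0, 0, 0]],
  [[0.3, 0, 0], [0, 0, 0]],
  [[0.3, 0, 0], [0, 0, 0]],
  [[0.3, 0, 0], [0, 0, 0]],
  [[0.3, 0, 0], [0, 0, 0]],
  [[0, 0, 0], [0, 0, 0]],
  [[0, 0, 0], [0, 0, 0]],
])

```text
clock: 13.6
tool_pos: [552.7, 157.3, 33.1]
tool_rot: [0.694, 0.129, 0.696, -0.129]
ft_force: [0.5, 0.9, -1.2]
finger_gap: 60.0
```

```bash
python3 - <<'E'
from h import *
rowsplan([([551.2,157,15],4)],R60)
p,d,pose=snap("wrist","w7")
C=cloud("wrist",d,pose);q=C[220:360,240:400].reshape(-1,3);print(np.nanpercentile(q[:,2],[50,90,95]))
E
```

```text
pos [552.7 157.3  33.1] F [ 0.5  0.9 -1.2] gap 60.0 t 13.6 q [-0.36  0.72  0.08  1.82 -0.09  0.62  0.97]
  [[0.45, -0.02, -0.03], [-0.0, -0.0, 0.0]] |d| 4.5
  [[0.45, -0.02, -0.03], [-0.0, -0.0, 0.0]] |d| 4.5
  [[0.45, -0.02, -0.03], [-0.0, -0.0, 0.0]] |d| 4.5
  [[0.45, -0.02, -0.03], [-0.0, -0.0, 0.0]] |d| 4.5
[ 80.34527877  99.87490654 134.52855444]
```

View pics/w7.png

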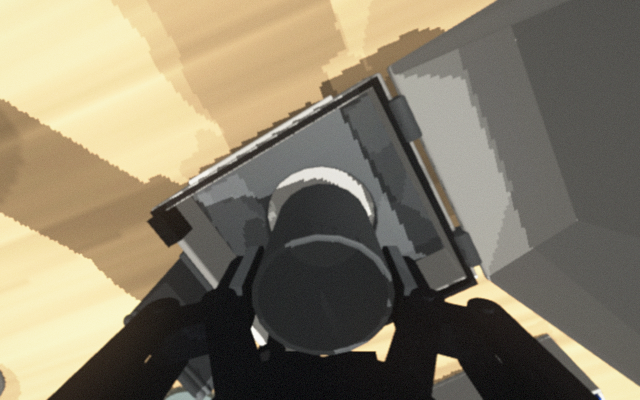

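Emit:
jog_arm([
  [[0.5, 0, 0], [0, 0, 0]],
  [[0.5, 0, 0], [0, 0, 0]],
  [[0.3, 0, 0], [0, 0, 0]],
  [[0.2, 0, 0], [0, 0, 0]],
  [[0.1, 0, 0], [0, 0, 0]],
  [[0.1, 0, 0], [0, 0, 0]],
  [[0.1, 0, 0], [0, 0, 0]],
  [[0, 0, 0], [0, 0, 0]],
])

```text
clock: 14.65
tool_pos: [552.9, 157.4, 15.6]
tool_rot: [0.695, 0.129, 0.696, -0.129]
ft_force: [-0.8, 0.1, -1.0]
finger_gap: 60.0
```

```bash
python3 - <<'E'
from h import *
rowsplan([([551.2,157,14.4],4)],R60)
p,d,pose=snap("wrist","w8")
E
```

```text
pos [552.9 157.4  15.6] F [-0.8  0.1 -1. ] gap 60.0 t 14.65 q [-0.36  0.74  0.07  1.82 -0.09  0.58  0.97]
  [[0.03, -0.02, -0.04], [-0.0, -0.0, -0.0]] |d| 0.5
  [[0.03, -0.02, -0.04], [-0.0, -0.0, -0.0]] |d| 0.5
  [[0.03, -0.02, -0.04], [-0.0, -0.0, -0.0]] |d| 0.5
  [[0.03, -0.02, -0.04], [-0.0, -0.0, -0.0]] |d| 0.5
```

View pics/w8.png

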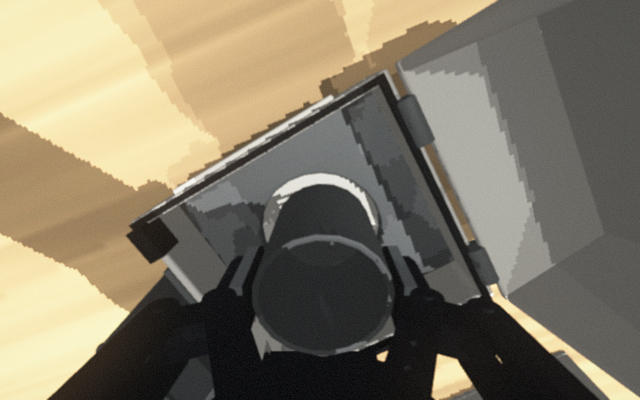

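Emit:
jog_arm([
  [[0.1, 0, 0], [0, 0, 0]],
  [[0.1, 0, 0], [0, 0, 0]],
  [[0, 0, 0], [0, 0, 0]],
  [[0, 0, 0], [0, 0, 0]],
  [[0, 0, 0], [0, 0, 0]],
  [[0, 0, 0], [0, 0, 0]],
  [[0, 0, 0], [0, 0, 0]],
  [[0, 0, 0], [0, 0, 0]],
])

```text
clock: 15.7
tool_pos: [553.0, 157.5, 15.4]
tool_rot: [0.695, 0.129, 0.696, -0.129]
ft_force: [-0.4, -0.9, 0.6]
finger_gap: 59.8
```

Emit:
jog_arm([
  [[0.2, 0, 0], [0, 0, 0]],
  [[0.1, 0, 0], [0, 0, 0]],
  [[0, 0, 0], [0, 0, 0]],
  [[0, 0, 0], [0, 0, 0]],
  [[0, 0, 0], [0, 0, 0]],
  [[0, 0, 0], [0, 0, 0]],
  [[0, 0, 0], [0, 0, 0]],
  [[0, 0, 0], [0, 0, 0]],
])

```text
clock: 16.7
tool_pos: [553.1, 157.5, 15.4]
tool_rot: [0.695, 0.13, 0.696, -0.129]
ft_force: [-1.8, -1.3, 3.0]
finger_gap: 60.0
```

Contact felt: Fz rose from −1 to +3 N with z unchanged. The can is standing, so I'll release it and rise.

Emit:
jog_arm([
  [[0, 0, 0], [0, 0, 0]],
  [[0, 0, 0], [0, 0, 0]],
  [[0, 0, 0], [0, 0, 0]],
  [[-1, 0, 0], [0, 0, 0]],
  [[-3, 0, 0], [0, 0, 0]],
  [[-4.5, 0, 0], [0, 0, 0]],
  [[-5, 0, 0], [0, 0, 0]],
  [[-5, 0, 0], [0, 0, 0]],
], claw=0.88)

```text
clock: 17.7
tool_pos: [551.2, 156.6, 203.1]
tool_rot: [0.692, 0.128, 0.698, -0.13]
ft_force: [0.5, -0.2, -1.1]
finger_gap: 75.2
```

```bash
python3 - <<'E'
from h import *
p,d,pose=snap("wrist","w9")
C=cloud("wrist",d,pose);q=C.reshape(-1,3);q=q[(abs(q[:,2]-80)<4)&(np.hypot(q[:,0]-551,q[:,1]-157)<45)];print(len(q),q.min(0),q.max(0))
print(cv2.minEnclosingCircle(q[:,:2].astype(np.float32)))
rowsplan([([560,0,210],4),([441,-123,190],4)],R60)
E
```

```text
575 [521.85806544 127.36054808  76.07837362] [581.03488985 186.74295234  82.06464943]
((551.7199096679688, 157.1180419921875), 29.916290283203125)
pos [555.9 157.7 210.9] F [ 1.8 -0.2  4.6] gap 75.2 t 17.75 q [-0.38  0.49  0.11  1.64 -0.06  1.01  0.95]
  [[0.01, -3.64, 1.51], [-0.0, 0.0, -0.0]] |d| 39.5
  [[0.01, -3.64, 1.51], [-0.0, 0.0, -0.0]] |d| 39.5
  [[0.01, -3.64, 1.51], [-0.0, 0.0, -0.0]] |d| 39.5
  [[0.01, -3.65, 1.51], [-0.0, 0.0, -0.0]] |d| 39.5
  [[0.49, -3.94, -1.68], [-0.0, 0.0, -0.0]] |d| 43.1
  [[0.49, -3.94, -1.68], [-0.0, 0.0, -0.0]] |d| 43.1
  [[0.49, -3.94, -1.68], [-0.0, 0.0, -0.0]] |d| 43.1
  [[0.5, -3.94, -1.68], [-0.0, 0.0, -0.0]] |d| 43.1
```

View pics/w9.png

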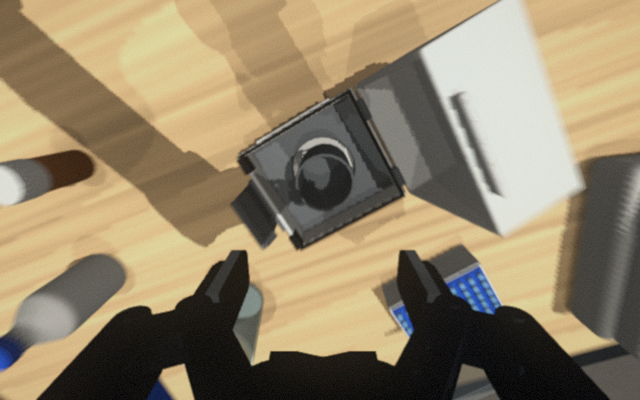

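The can stands in the hole: rim centre (551.7,157.1) at z≈80, and it looks upright at (323,178). Now to the jar.

Emit:
jog_arm([
  [[0, -3.6, 1.2], [0, 0, 0]],
  [[0, -4, 1], [0, 0, 0]],
  [[0, -4.5, 0.5], [0, 0, 0]],
  [[0, -4.5, 0], [0, 0, 0]],
  [[0.2, -4.5, -1], [0, 0, 0]],
  [[0.5, -4.5, -1.5], [0, 0, 0]],
  [[0.8, -4.5, -1.8], [0, 0, 0]],
  [[1, -3, -1], [0, 0, 0]],
], claw=1)

```text
clock: 18.75
tool_pos: [414.7, -148.6, 188.6]
tool_rot: [0.704, 0.131, 0.687, -0.124]
ft_force: [1.0, -0.3, -0.3]
finger_gap: 85.5
```

```bash
python3 - <<'E'
from h import *
rowsplan([([440.8,-123.2,150],4)],R60)
E
```

```text
pos [ 414.7 -148.6  188.6] F [ 1.  -0.3 -0.3] gap 85.5 t 18.75 q [ 0.18  0.31  0.16  2.04 -0.09  0.78  1.6 ]
  [[0.98, 0.81, 0.36], [0.1, 0.3, -0.2]] |d| 13.3
  [[0.98, 0.81, 0.37], [0.1, 0.3, -0.2]] |d| 13.3
  [[0.97, 0.82, 0.37], [0.1, 0.3, -0.2]] |d| 13.3
  [[0.97, 0.82, 0.38], [0.1, 0.3, -0.2]] |d| 13.3
```

Emit:
jog_arm([
  [[0.3, 1.6, 0.7], [0.2, 0.6, -0.4]],
  [[0.8, 1.6, 0.8], [0.2, 0.6, -0.4]],
  [[1.5, 0, 0], [0, 0, 0]],
  [[1.5, 0, 0], [0, 0, 0]],
  [[0, 0, 0], [0, 0, 0]],
  [[0, 0, 0], [0, 0, 0]],
  [[0, 0, 0], [0, 0, 0]],
  [[0, 0, 0], [0, 0, 0]],
])

```text
clock: 19.75
tool_pos: [439.8, -128.0, 151.4]
tool_rot: [0.697, 0.133, 0.691, -0.134]
ft_force: [0.3, -0.8, 0.8]
finger_gap: 85.4
```

```bash
python3 - <<'E'
from h import *
p,d,pose=snap("wrist","w10")
C=cloud("wrist",d,pose);q=C.reshape(-1,3);q=q[(abs(q[:,2]-98)<4)&(np.hypot(q[:,0]-441,q[:,1]+123)<35)];print(len(q),q.min(0),q.max(0))
c,rr=cv2.minEnclosingCircle(q[:,:2].astype(np.float32));print(c,rr)
rowsplan([([c[0],c[1],42],5)],R60)
E
```

```text
1884 [ 420.35758527 -145.25820922   94.01069191] [ 460.45861075 -105.18802583   99.34269174]
(440.4757385253906, -125.5138931274414) 20.429882049560547
pos [ 439.9 -128.   151.4] F [-0.2  0.6 -0.5] gap 85.3 t 19.8 q [ 0.12  0.39  0.15  2.03 -0.09  0.71  1.52]
  [[2.19, 0.05, -0.03], [-0.1, 0.1, -0.0]] |d| 21.9
  [[2.19, 0.05, -0.02], [-0.1, 0.1, -0.0]] |d| 21.9
  [[2.19, 0.05, -0.02], [-0.1, 0.1, -0.0]] |d| 21.9
  [[2.19, 0.05, -0.01], [-0.1, 0.1, -0.0]] |d| 21.9
  [[2.19, 0.05, -0.01], [-0.1, 0.1, -0.0]] |d| 21.9
```

View pics/w10.png

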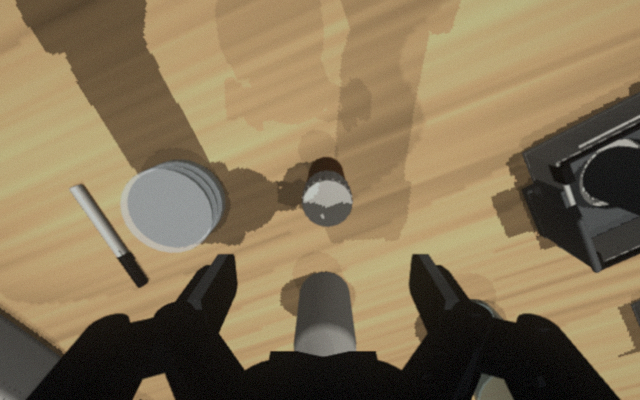

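The jar cap, at (327,203), measures (440.5,−125.5) with radius 20. I'm descending.

Emit:
jog_arm([
  [[1.8, 0.2, 0], [0, 0, 0]],
  [[2.2, 0, 0], [0, 0, 0]],
  [[2.2, 0, 0], [0, 0, 0]],
  [[2.2, 0, 0], [0, 0, 0]],
  [[1.8, 0, 0], [0, 0, 0]],
  [[0.6, 0, 0], [0, 0, 0]],
  [[0, 0, 0], [0, 0, 0]],
  [[0, 0, 0], [0, 0, 0]],
])

```text
clock: 20.8
tool_pos: [445.6, -127.5, 43.2]
tool_rot: [0.701, 0.133, 0.688, -0.134]
ft_force: [-1.2, -0.0, -0.4]
finger_gap: 85.6
```

```bash
python3 - <<'E'
from h import *
rowsplan([([440.5,-125,42],2)],R60)
p,d,pose=snap("wrist","w11")
E
```

```text
pos [ 445.6 -127.5   43.2] F [-1.2 -0.  -0.4] gap 85.6 t 20.8 q [ 0.16  0.58  0.1   2.13 -0.14  0.41  1.56]
  [[0.06, 0.02, -0.28], [-0.4, 0.5, -0.0]] |d| 2.9
  [[0.06, 0.02, -0.28], [-0.4, 0.5, -0.0]] |d| 2.9
```

View pics/w11.png

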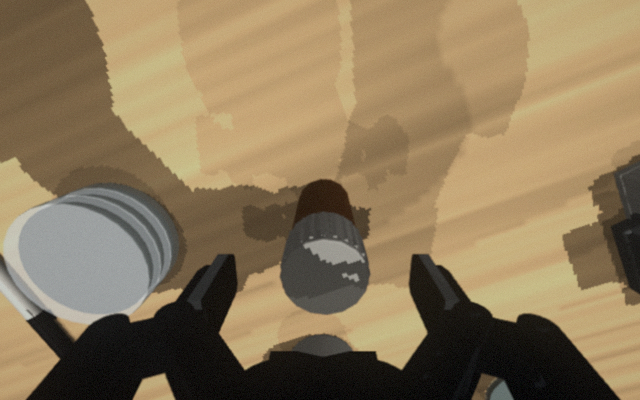

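Emit:
jog_arm([
  [[0, 0, -0.5], [-0.8, 1.0, 0]],
  [[0, 0, 0], [0, 0, 0]],
  [[0, 0, 0], [0, 0, 0]],
  [[0, 0, 0], [0, 0, 0]],
  [[0, 0, 0], [0, 0, 0]],
  [[0, 0, 0], [0, 0, 0]],
  [[0, 0, 0], [0, 0, 0]],
  [[0, 0, 0], [0, 0, 0]],
])

```text
clock: 21.85
tool_pos: [441.4, -125.7, 44.3]
tool_rot: [0.696, 0.129, 0.695, -0.127]
ft_force: [-0.1, -0.2, 0.2]
finger_gap: 85.5
```

Emit:
jog_arm([
  [[0, 0, 0], [0, 0, 0]],
  [[0, 0, 0], [0, 0, 0]],
  [[0, 0, 0], [0, 0, 0]],
  [[0, 0, 0], [0, 0, 0]],
  [[0, 0, 0], [0, 0, 0]],
  [[0, 0, 0], [0, 0, 0]],
  [[0, 0, 0], [0, 0, 0]],
  [[0, 0, 0], [0, 0, 0]],
], claw=0.2, newtons=40)

```text
clock: 22.85
tool_pos: [441.5, -125.6, 44.6]
tool_rot: [0.696, 0.129, 0.695, -0.127]
ft_force: [-0.5, -0.2, 0.7]
finger_gap: 38.6
```

```bash
python3 - <<'E'
from h import *
rowsplan([([440.5,-125,42],2)],R60)
p,d,pose=snap("wrist","w12");p,d,_=snap("side","s12")
cv2.imwrite("pics/s12c.png",cv2.resize(p[130:280,200:380],None,fx=4,fy=4)[:,:,::-1])
E
```

```text
pos [ 441.5 -125.6   44.6] F [-0.5 -0.2  0.7] gap 38.6 t 22.85 q [ 0.16  0.58  0.1   2.13 -0.13  0.43  1.57]
  [[0.13, 0.01, -0.06], [0.1, 0.0, -0.1]] |d| 1.4
  [[0.13, 0.01, -0.06], [0.1, 0.0, -0.1]] |d| 1.4
```

View pics/w12.png

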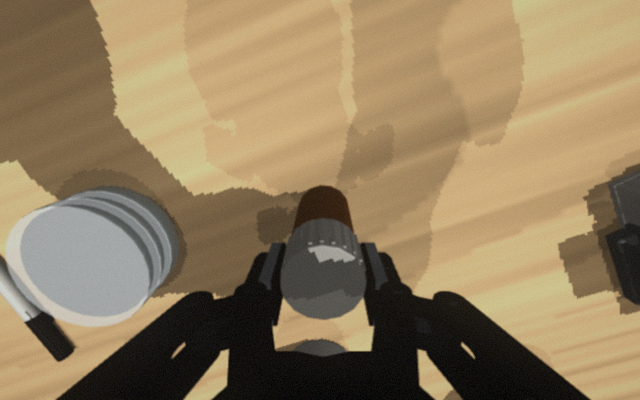

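View pics/s12c.png

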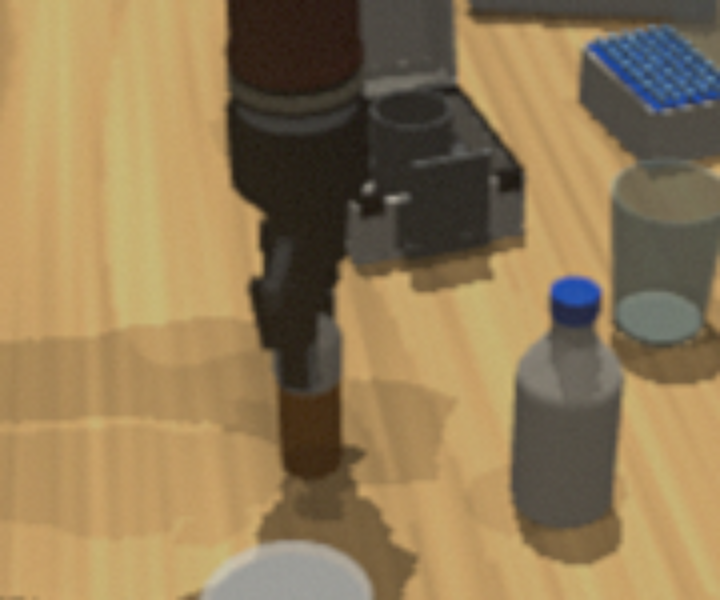

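The jaws hold the cap, but in the side view the tips come down to about the cap's lower edge, crop (290,390). I'll measure the tip height before trusting the clearance over the can rim.

```bash
python3 - <<'E'
from h import *
z=np.load("pics/w12.npz");C=cloud("wrist",z["d"],(z["pos"],z["q"]))
for u in(270,376):
  for v in(238,242,246,250,256,270): print(u,v,C[v,u].round(1))
o,d=rays("side",[[200+290/4,130+390/4],[200+310/4,130+391/4],[200+312/4,130+475/4]])
for y in(-125,-140,-145): print(y,(o+d*((y-o[1])/d[:,1])[:,None]).round(0))
E
```

```text
270 238 [ 449.5 -173.7   -1. ]
270 242 [ 4.522e+02 -1.746e+02  3.000e-01]
270 246 [ 421.2 -146.5   80.8]
270 250 [ 421.7 -146.1   84.3]
270 256 [ 421.9 -145.1   90.4]
270 270 [ 422.6 -143.2  102.3]
376 238 [479.4 -95.6  -1.3]
376 242 [ 4.818e+02 -9.670e+01  4.000e-01]
376 246 [485.8 -97.7  -0.7]
376 250 [439.4 -98.3  85.2]
376 256 [439.1 -99.2  90.8]
376 270 [ 438.3 -101.1  102.7]
-125 [[ 432. -125.   56.]
 [ 443. -125.   54.]
 [ 443. -125.  -12.]]
-140 [[ 430. -140.   68.]
 [ 442. -140.   66.]
 [ 441. -140.    1.]]
-145 [[ 430. -145.   72.]
 [ 441. -145.   70.]
 [ 441. -145.    6.]]
```

The tips are at z≈76–81 on the jar, so they will clear the can rim by at least 5 mm. Lifting.

Emit:
jog_arm([
  [[-1, 0, 0], [0, 0, 0]],
  [[-2, 0, 0], [0, 0, 0]],
  [[-3.5, 0, 0], [0, 0, 0]],
  [[-4.5, 1, 0], [0, 0, 0]],
  [[-2.5, 4, 0], [0, 0, 0]],
  [[0, 4.5, 0.5], [0, 0, 0]],
  [[0, 4.5, 1], [0, 0, 0]],
  [[0, 4.5, 1], [0, 0, 0]],
])

```text
clock: 23.95
tool_pos: [529.3, 37.4, 186.5]
tool_rot: [0.694, 0.132, 0.695, -0.132]
ft_force: [0.2, 0.8, -2.3]
finger_gap: 38.5
```

```bash
python3 - <<'E'
from h import *
rowsplan([([551,157,165],4)],R60)
E
```

```text
pos [529.3  37.4 186.5] F [ 0.2  0.8 -2.3] gap 38.5 t 23.95 q [-0.2   0.45  0.14  1.79 -0.08  0.9   1.16]
  [[0.54, 2.98, -0.59], [-0.1, -0.0, -0.0]] |d| 30.9
  [[0.54, 2.98, -0.59], [-0.1, -0.0, -0.0]] |d| 30.9
  [[0.54, 2.98, -0.58], [-0.1, -0.0, -0.0]] |d| 30.9
  [[0.54, 2.99, -0.57], [-0.1, -0.0, -0.0]] |d| 30.9
```

Emit:
jog_arm([
  [[0.3, 3, -0.6], [0, 0, 0]],
  [[0.4, 3, -0.6], [0, 0, 0]],
  [[0.4, 2.6, -0.6], [0, 0, 0]],
  [[0.4, 2, -0.3], [0, 0, 0]],
  [[0, 0, 0], [0, 0, 0]],
  [[0, 0, 0], [0, 0, 0]],
  [[0, 0, 0], [0, 0, 0]],
  [[0, 0, 0], [0, 0, 0]],
])

```text
clock: 24.95
tool_pos: [547.7, 146.8, 171.5]
tool_rot: [0.693, 0.131, 0.696, -0.133]
ft_force: [-0.1, 0.2, -1.3]
finger_gap: 38.7
```

```bash
python3 - <<'E'
from h import *
rowsplan([([551.7,157.2,140],4)],R60)
snap("wrist","w13")
E
```

```text
pos [547.7 146.8 171.5] F [-0.1  0.2 -1.3] gap 38.7 t 24.95 q [-0.38  0.52  0.12  1.71 -0.08  0.92  0.97]
  [[0.79, 0.28, -0.0], [-0.1, -0.0, 0.0]] |d| 8.3
  [[0.79, 0.28, -0.0], [-0.1, -0.0, 0.0]] |d| 8.3
  [[0.79, 0.28, -0.0], [-0.1, -0.0, 0.0]] |d| 8.3
  [[0.79, 0.28, -0.0], [-0.1, -0.0, 0.0]] |d| 8.3
```

View pics/w13.png

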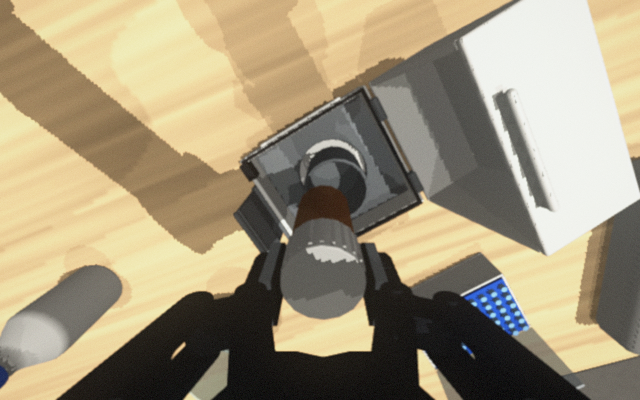

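The jar hangs upright above the can. The can's mouth, at about (335,180), is still to the right, so I'm moving about 11 mm along tool y.

Emit:
jog_arm([
  [[0.5, 0.6, 0], [0, 0, 0]],
  [[1, 0.5, 0], [0, 0, 0]],
  [[1, 0, 0], [0, 0, 0]],
  [[0.5, 0, 0], [0, 0, 0]],
  [[0, 0, 0], [0, 0, 0]],
  [[0, 0, 0], [0, 0, 0]],
  [[0, 0, 0], [0, 0, 0]],
  [[0, 0, 0], [0, 0, 0]],
])

```text
clock: 26.0
tool_pos: [552.0, 157.2, 139.2]
tool_rot: [0.693, 0.131, 0.696, -0.133]
ft_force: [0.1, 0.6, -2.3]
finger_gap: 38.8
```

```bash
python3 - <<'E'
from h import *
rowsplan([([552.3,157.2,56],8)],R60)
snap("wrist","w14")
E
```

```text
pos [552.  157.2 139.2] F [ 0.1  0.6 -2.3] gap 38.8 t 26.0 q [-0.39  0.57  0.12  1.73 -0.08  0.85  0.96]
  [[1.04, 0.01, 0.01], [-0.1, -0.0, 0.0]] |d| 10.4
  [[1.04, 0.01, 0.01], [-0.1, -0.0, 0.0]] |d| 10.4
  [[1.04, 0.0, 0.01], [-0.1, -0.0, 0.0]] |d| 10.4
  [[1.04, 0.0, 0.01], [-0.1, -0.0, 0.0]] |d| 10.4
  [[1.04, 0.0, 0.01], [-0.1, -0.0, 0.0]] |d| 10.4
  [[1.04, 0.0, 0.01], [-0.1, -0.0, 0.0]] |d| 10.4
  [[1.04, 0.0, 0.0], [-0.1, -0.0, 0.0]] |d| 10.4
  [[1.04, 0.0, 0.0], [-0.1, -0.0, 0.0]] |d| 10.4
```

View pics/w14.png

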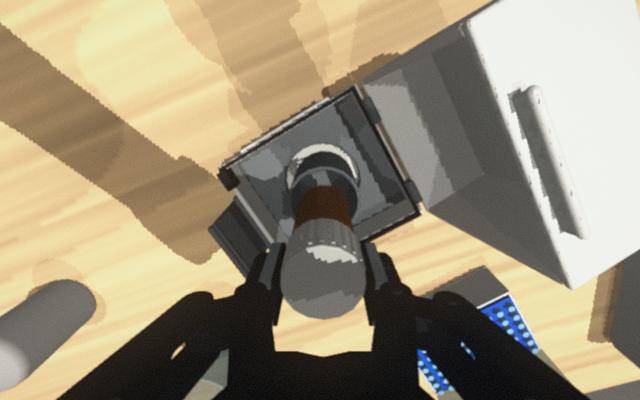

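The jar foot (323,195) is centred over the can mouth (324,185). I'll lower it partway, then feel for contact.

Emit:
jog_arm([
  [[0.8, 0, 0], [0, 0, 0]],
  [[1, 0, 0], [0, 0, 0]],
  [[1, 0, 0], [0, 0, 0]],
  [[1, 0, 0], [0, 0, 0]],
  [[1, 0, 0], [0, 0, 0]],
  [[0.8, 0, 0], [0, 0, 0]],
  [[0.4, 0, 0], [0, 0, 0]],
  [[0, 0, 0], [0, 0, 0]],
])

```text
clock: 27.05
tool_pos: [551.3, 156.9, 74.0]
tool_rot: [0.693, 0.131, 0.697, -0.133]
ft_force: [-0.1, -0.2, -2.2]
finger_gap: 38.9
```

```bash
python3 - <<'E'
from h import *
rowsplan([([552.3,157.2,56],8)],R60)
snap("wrist","w15")
E
```

```text
pos [551.3 156.9  74. ] F [-0.1 -0.2 -2.2] gap 38.9 t 27.05 q [-0.38  0.66  0.1   1.79 -0.1   0.71  0.97]
  [[0.23, 0.01, 0.01], [-0.1, -0.0, 0.0]] |d| 2.3
  [[0.23, 0.01, 0.01], [-0.1, -0.0, 0.0]] |d| 2.3
  [[0.23, 0.01, 0.01], [-0.1, -0.0, 0.0]] |d| 2.3
  [[0.23, 0.01, 0.01], [-0.1, -0.0, 0.0]] |d| 2.3
  [[0.23, 0.01, 0.01], [-0.1, -0.0, 0.0]] |d| 2.3
  [[0.23, 0.01, 0.01], [-0.1, -0.0, 0.0]] |d| 2.3
  [[0.23, 0.01, 0.01], [-0.1, -0.0, 0.0]] |d| 2.3
  [[0.23, 0.01, 0.01], [-0.1, -0.0, 0.0]] |d| 2.3
```

View pics/w15.png

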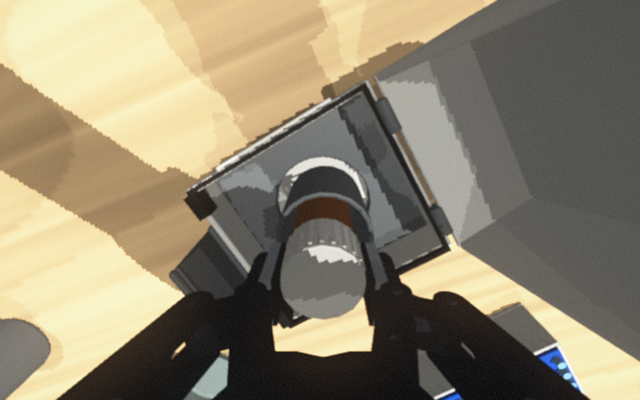

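The jar is inside the can mouth and centred. I'll bring it down the last 19 mm slowly.

Emit:
jog_arm([
  [[0.5, 0, 0], [0, 0, 0]],
  [[0.5, 0, 0], [0, 0, 0]],
  [[0.3, 0, 0], [0, 0, 0]],
  [[0.2, 0, 0], [0, 0, 0]],
  [[0.1, 0, 0], [0, 0, 0]],
  [[0.1, 0, 0], [0, 0, 0]],
  [[0.1, 0, 0], [0, 0, 0]],
  [[0, 0, 0], [0, 0, 0]],
])

```text
clock: 28.1
tool_pos: [552.2, 157.2, 56.0]
tool_rot: [0.694, 0.131, 0.696, -0.133]
ft_force: [0.1, 0.7, -2.6]
finger_gap: 38.9
```

Emit:
jog_arm([
  [[0.1, 0, 0], [0, 0, 0]],
  [[0.1, 0, 0], [0, 0, 0]],
  [[0.1, 0, 0], [0, 0, 0]],
  [[0, 0, 0], [0, 0, 0]],
  [[0, 0, 0], [0, 0, 0]],
  [[0, 0, 0], [0, 0, 0]],
  [[0, 0, 0], [0, 0, 0]],
  [[0, 0, 0], [0, 0, 0]],
])

```text
clock: 29.1
tool_pos: [553.0, 157.2, 54.6]
tool_rot: [0.694, 0.131, 0.695, -0.132]
ft_force: [-0.9, -0.6, 0.7]
finger_gap: 38.9
```

Contact came at z=54.6, exactly as predicted, and Fz went from −2.6 to +0.7. Release and rise.

Emit:
jog_arm([
  [[0, 0, 0], [0, 0, 0]],
  [[0, 0, 0], [0, 0, 0]],
  [[0, 0, 0], [0, 0, 0]],
  [[-1, 0, 0], [0, 0, 0]],
  [[-3, 0, 0], [0, 0, 0]],
  [[-4.5, 0, 0], [0, 0, 0]],
  [[-5, 0, 0], [0, 0, 0]],
  [[-5, 0, 0], [0, 0, 0]],
], claw=0.7)

```text
clock: 30.1
tool_pos: [551.5, 157.0, 243.7]
tool_rot: [0.692, 0.13, 0.697, -0.134]
ft_force: [1.0, 0.2, -0.1]
finger_gap: 59.8
```

```bash
python3 - <<'E'
from h import *
p,d,pose=snap("wrist","w16")
C=cloud("wrist",d,pose);q=C.reshape(-1,3);q=q[(abs(q[:,2]-108)<4)&(np.hypot(q[:,0]-551,q[:,1]-157)<45)];print(len(q),q.min(0),q.max(0))
print(cv2.minEnclosingCircle(q[:,:2].astype(np.float32)))
# lid points in wrist
rowsplan([([500,400,250],6)],R60)
p,d,_=snap("top","t16");C=cloud("top",d);B=C[160:245,120:200];q=B[(B[...,2]>140)&(B[...,2]<210)]-NEST
print("lid carrier x,z range", (q@CX).min(),(q@CX).max(),q[:,2].max()+6,(q@CY).min(),(q@CY).max())
a=q@CX; 
for lo in range(80,190,10):
    m=(a>lo)&(a<lo+10)
    if m.sum()>5: print(lo,m.sum(),np.percentile(q[m,2]+6,[10,50,90]).round())
E
```

```text
1093 [531.95880195 136.77791921 104.05995702] [572.13520818 177.1677295  109.49902822]
((551.7905883789062, 157.12303161621094), 20.38565444946289)
pos [555.9 158.1 251.6] F [2.8 0.6 4.6] gap 59.9 t 30.15 q [-0.4   0.46  0.14  1.58 -0.07  1.1   0.94]
  [[0.03, 3.41, -2.35], [-0.1, 0.1, -0.0]] |d| 41.4
  [[0.03, 3.41, -2.34], [-0.1, 0.1, -0.0]] |d| 41.4
  [[0.03, 3.42, -2.33], [-0.1, 0.1, -0.0]] |d| 41.4
  [[0.03, 3.42, -2.33], [-0.1, 0.1, -0.0]] |d| 41.4
  [[0.03, 3.42, -2.32], [-0.1, 0.1, -0.0]] |d| 41.4
  [[0.03, 3.43, -2.32], [-0.1, 0.1, -0.0]] |d| 41.4
lid carrier x,z range 89.59768144284409 91.32268780451429 143.36103971947796 61.67579863777275 61.73799164279729
```

View pics/w16.png

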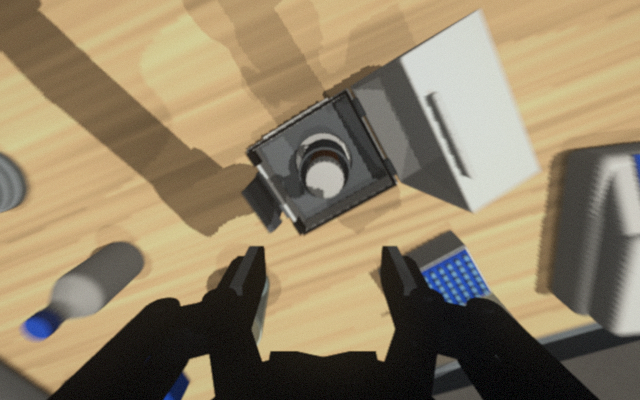

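The jar stands in the can: cap centre (551.8,157.1), top z≈108, concentric with the can rim. Next I'll move the closed fingers behind the lid.

```bash
cat >> h.py <<'E'
H=(70.,52.)
def face(th,a,b=66): return H[0]-a*np.cos(th)+b*np.sin(th), H[1]+a*np.sin(th)+b*np.cos(th)
def W(cx,tipz,L=28,cy=0): return NEST*[1,1,0]+CX*cx+CY*cy+[0,0,tipz-L]
E
python3 - <<'E'
from h import *
rowsplan([(W(215,290),6),(W(215,250),2)],RT)
E
```

```text
pos [555.7 157.9 248.8] F [0.7 0.2 0.2] gap 59.8 t 30.2 q [-0.4   0.46  0.14  1.58 -0.07  1.1   0.94]
  [[-0.22, 3.05, -1.89], [7.4, 0.0, -0.0]] |d| 35.9
  [[-0.22, 2.78, -2.26], [7.4, 0.0, -0.0]] |d| 35.9
  [[-0.22, 2.46, -2.6], [7.4, 0.0, -0.0]] |d| 35.9
  [[-0.22, 2.1, -2.9], [7.4, 0.0, -0.0]] |d| 35.9
  [[-0.22, 1.71, -3.15], [7.4, 0.0, -0.0]] |d| 35.9
  [[-0.22, 1.29, -3.34], [7.4, 0.0, -0.0]] |d| 35.9
  [[2.0, -0.0, -0.0], [7.4, 0.0, -0.0]] |d| 20.0
  [[2.0, -0.0, -0.0], [7.4, 0.0, -0.0]] |d| 20.0
```

Emit:
jog_arm([
  [[-0.2, 3, -1.9], [7.5, 0, 0]],
  [[-0.2, 2.8, -2.3], [7.5, 0, 0]],
  [[-0.2, 2.5, -2.6], [7.5, 0, 0]],
  [[-0.2, 2.1, -2.9], [7.5, 0, 0]],
  [[-0.2, 1.7, -3.1], [7.5, 0, 0]],
  [[-0.2, 1.3, -3.3], [7.5, 0, 0]],
  [[0, 0, -1], [7.5, 0, 0]],
  [[0, 0, 0], [7.5, 0, 0]],
], claw=0)

```text
clock: 31.2
tool_pos: [514.7, 384.0, 262.4]
tool_rot: [0.528, 0.474, 0.525, -0.469]
ft_force: [0.5, -0.9, 0.0]
finger_gap: -0.2
```

```bash
python3 - <<'E'
from h import *
rowsplan([(W(215,200),4),(W(215,150),4)],RT)
p,d,pose=snap("wrist","w17")
C=cloud("wrist",d,pose)
for v in range(235,300,6): print(v,C[v,316].round(0),C[v,322].round(0),C[v,330].round(0))
p,d,_=snap("top","t17");cv2.imwrite("pics/t17c.png",cv2.resize(p[150:260,80:280],None,fx=4,fy=4)[:,:,::-1])
E
```

```text
pos [514.7 384.  262.4] F [ 0.5 -0.9  0. ] gap -0.2 t 31.2 q [-0.89  0.58  0.39  1.37 -0.22  1.23 -0.38]
  [[2.26, 0.01, 0.37], [-0.3, -0.0, -0.1]] |d| 22.9
  [[2.26, 0.01, 0.37], [-0.3, -0.0, -0.1]] |d| 22.9
  [[2.26, 0.01, 0.37], [-0.3, -0.0, -0.1]] |d| 22.9
  [[2.26, 0.01, 0.37], [-0.3, -0.0, -0.1]] |d| 22.9
  [[1.25, -0.0, 0.0], [-0.3, -0.0, -0.1]] |d| 12.5
  [[1.25, -0.0, 0.0], [-0.3, -0.0, -0.1]] |d| 12.5
  [[1.25, -0.0, 0.0], [-0.3, -0.0, -0.1]] |d| 12.5
  [[1.25, -0.0, 0.0], [-0.3, -0.0, -0.1]] |d| 12.5
235 [517. 295.  80.] [524. 297.  82.] [534. 299.  84.]
241 [516. 300. 107.] [523. 301. 108.] [533. 304. 111.]
247 [509. 393. 299.] [512. 394. 298.] [516. 395. 300.]
253 [509. 394. 306.] [512. 395. 306.] [516. 395. 307.]
259 [509. 394. 310.] [512. 394. 311.] [516. 395. 311.]
265 [510. 394. 316.] [512. 395. 317.] [516. 395. 316.]
271 [510. 394. 321.] [512. 394. 321.] [516. 394. 321.]
277 [510. 394. 326.] [512. 394. 325.] [515. 395. 326.]
283 [510. 392. 327.] [512. 392. 327.] [515. 396. 332.]
289 [510. 395. 335.] [513. 390. 327.] [515. 395. 334.]
295 [510. 395. 338.] [513. 386. 326.] [515. 396. 339.]
```

View pics/w17.png

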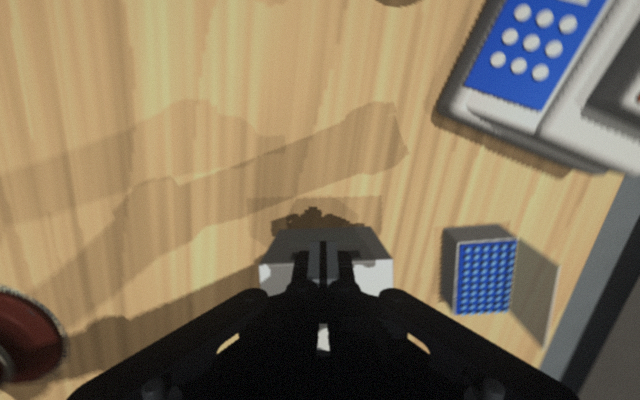

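View pics/t17c.png

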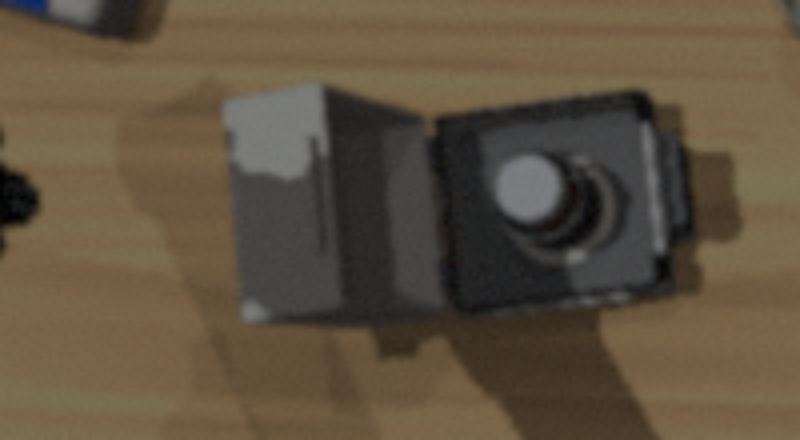

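The shut tips are at z≈297 with the TCP at 262, so they sit about 35 mm behind the stated TCP. The top crop shows the jar in the can and the lid still open at its stop. I'm descending behind the lid.

Emit:
jog_arm([
  [[3, 0, 0], [-0.6, 0, 0]],
  [[3.5, 0, 0], [-0.6, 0, 0]],
  [[3.5, 0, 0], [-0.4, 0, 0]],
  [[3, 0, 0], [0, 0, 0]],
  [[1.5, 0, 0], [0, 0, 0]],
  [[0, 0, 0.8], [0, 0, 0]],
  [[0, 0, 0.8], [0, 0, 0]],
  [[0, 0, 0], [0, 0, 0]],
])

```text
clock: 32.3
tool_pos: [522.8, 364.3, 118.0]
tool_rot: [0.54, 0.465, 0.534, -0.456]
ft_force: [0.1, 0.2, 0.4]
finger_gap: -0.0
```

```bash
cat >> h.py <<'E'
def cc():
    s,R=st();v=s["tool_pos"]-NEST;print("carrier x",round(v@CX,1),"y",round(v@CY,1),"tip z",round(s["tool_pos"][2]+35,1),"F carrier",round(s["ft_force"]@CX,1),round(s["ft_force"]@CY,1),round(s["ft_force"][2],1),"t",round(s["clock"],2),"tilt",np.degrees(Ro.from_matrix(R.T@RT).as_rotvec()).round(1))
def path(pts):
    s,R=st();p=s["tool_pos"]
    for cx,tz in pts:
        t=W(cx,tz,35);print((R.T@(t-p)/10).round(2));p=t
E
python3 - <<'E'
from h import *
cc()
w=12
path([(face(th,117)[0]+w,face(th,117)[1]) for th in (1.85,1.7,1.55,1.4,1.25,1.1,.95,.8,.65,.5,.35,.2)])
p,d,_=snap("side","s18");cv2.imwrite("pics/s18c.png",cv2.resize(p[60:210,200:400],None,fx=4,fy=4)[:,:,::-1])
E
```

```text
carrier x 209.3 y -4.5 tip z 153.0 F carrier 0.2 -0.1 0.4 t 32.3 tilt [-0.3 -0.1 -0.9]
[ 0.66 -0.45  3.15]
[-1.33  0.03  1.51]
[-1.09  0.03  1.7 ]
[-0.82  0.02  1.84]
[-0.54  0.02  1.94]
[-0.24  0.01  2.  ]
[0.06 0.01 2.01]
[0.36 0.   1.98]
[ 0.65 -0.    1.91]
[ 0.93 -0.01  1.79]
[ 1.19 -0.01  1.63]
[ 1.42 -0.01  1.43]
```

View pics/s18c.png

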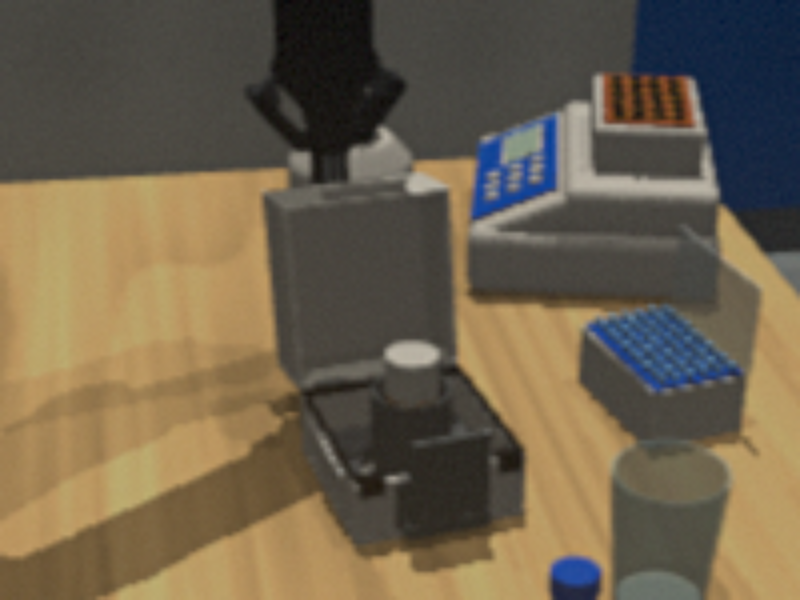

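The side crop shows the fingers behind the lid's top edge at (330,185). I'll push the lid over, following its arc.

Emit:
jog_arm([
  [[0.5, -0.4, 1.2], [0, 0, 0]],
  [[0, 0, 1.2], [0, 0, 0]],
  [[-0.7, 0, 1], [0, 0, 0]],
  [[-0.8, 0, 1], [0, 0, 0]],
  [[-0.8, 0, 1.1], [0, 0, 0]],
  [[-0.7, 0, 1.2], [0, 0, 0]],
  [[-0.7, 0, 1.2], [0, 0, 0]],
  [[0, 0, 0], [0, 0, 0]],
])

```text
clock: 33.35
tool_pos: [531.3, 282.3, 154.0]
tool_rot: [0.539, 0.467, 0.534, -0.453]
ft_force: [-0.1, 1.4, -0.2]
finger_gap: 0.0
```

```bash
python3 - <<'E'
from h import *
cc()
p,d,_=snap("side","s19");cv2.imwrite("pics/s19c.png",cv2.resize(p[60:210,200:400],None,fx=4,fy=4)[:,:,::-1])
E
```

```text
carrier x 126.9 y 0.0 tip z 189.0 F carrier 1.4 -0.1 -0.2 t 33.35 tilt [-0.2 -0.4 -1.1]
```

View pics/s19c.png

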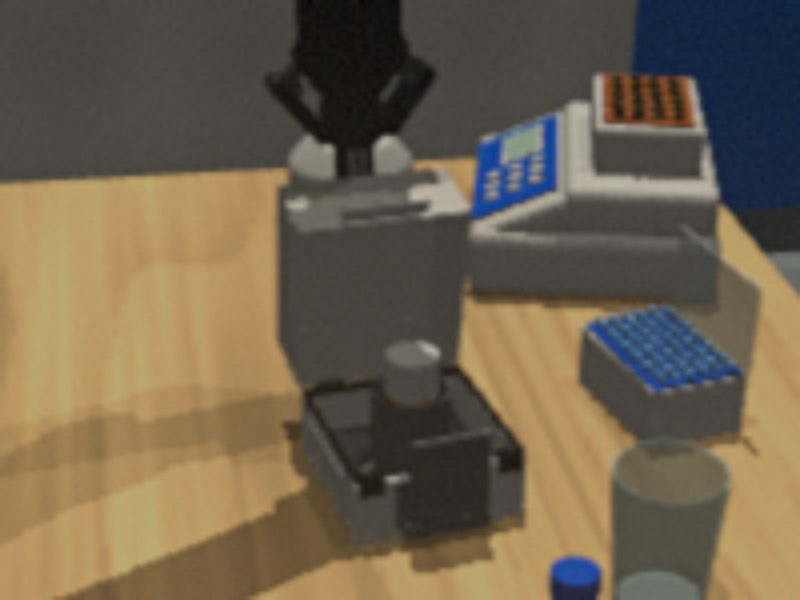

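The lid is nearly upright and following (1.4 N). I'll continue, keeping the tips lower on the face.

```bash
python3 - <<'E'
from h import *
path([(face(th,118)[0]+11,face(th,118)[1]) for th in (1.3,1.18,1.06,.94,.82,.7,.58,.46,.36)])
E
```

```text
[0.51 0.01 1.44]
[-0.3   0.01  1.59]
[-0.11  0.01  1.62]
[0.09 0.   1.62]
[ 0.28 -0.    1.6 ]
[ 0.47 -0.    1.55]
[ 0.65 -0.01  1.49]
[ 0.82 -0.01  1.4 ]
[ 0.81 -0.01  1.08]
```

Emit:
jog_arm([
  [[0.2, 0, 1.4], [0, 0, -0.5]],
  [[0, 0, 1.5], [0, 0, -0.5]],
  [[0, 0, 1.6], [0, 0, 0]],
  [[0.1, 0, 1.6], [0, 0, 0]],
  [[0.3, 0, 1.6], [0, 0, 0]],
  [[0.5, 0, 1.5], [0, 0, 0]],
  [[0.6, 0, 1.4], [0, 0, 0]],
  [[0, 0, 0], [0, 0, 0]],
])

```text
clock: 34.4
tool_pos: [549.0, 169.3, 134.2]
tool_rot: [0.535, 0.462, 0.538, -0.459]
ft_force: [0.2, 0.6, -0.6]
finger_gap: -0.1
```

```bash
python3 - <<'E'
from h import *
cc()
p,d,_=snap("side","s20");cv2.imwrite("pics/s20c.png",cv2.resize(p[60:210,200:400],None,fx=4,fy=4)[:,:,::-1])
E
```

```text
carrier x 12.5 y 0.2 tip z 169.2 F carrier 0.5 -0.3 -0.6 t 34.4 tilt [-0.3 -0.3 -0. ]
```

View pics/s20c.png

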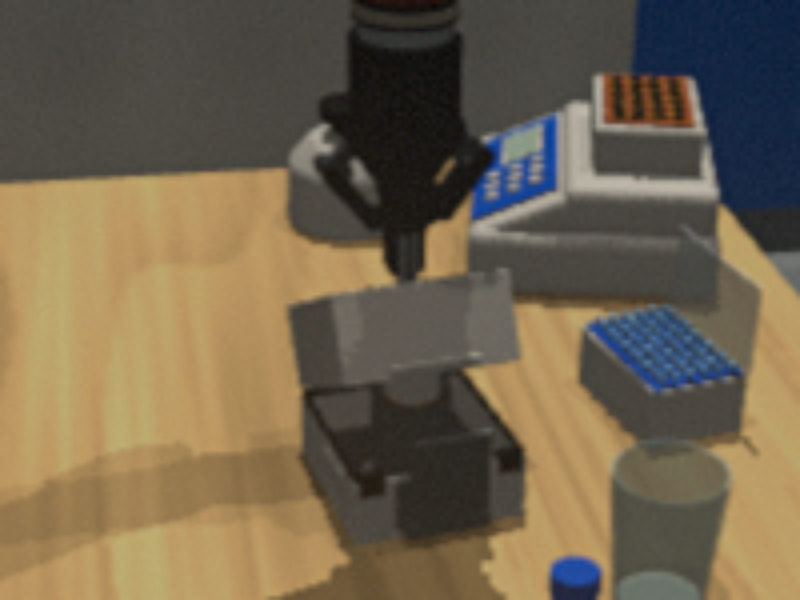

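```bash
python3 - <<'E'
from h import *
path([(face(th,123)[0]+10,face(th,123)[1]) for th in (.45,.38,.31,.25,.2,.16,.13,.10,.05,0)])
E
```

```text
[0.43 0.03 1.57]
[0.6  0.   0.77]
[0.65 0.   0.73]
[0.6  0.   0.59]
[0.52 0.   0.46]
[0.43 0.   0.35]
[0.33 0.   0.25]
[0.34 0.   0.24]
[0.59 0.   0.38]
[0.6  0.   0.35]
```

Emit:
jog_arm([
  [[0, 0, 1.2], [0, 0, 0]],
  [[0.4, 0, 0.9], [0, 0, 0]],
  [[0.6, 0, 0.7], [0, 0, 0]],
  [[0.6, 0, 0.6], [0, 0, 0]],
  [[0.6, 0, 0.5], [0, 0, 0]],
  [[0.2, 0, 0.2], [0, 0, 0]],
  [[0, 0, 0], [0, 0, 0]],
  [[0, 0, 0], [0, 0, 0]],
])

```text
clock: 35.45
tool_pos: [555.2, 128.8, 107.8]
tool_rot: [0.536, 0.461, 0.54, -0.458]
ft_force: [-0.1, -0.2, -0.4]
finger_gap: 0.6
```

```bash
python3 - <<'E'
from h import *
cc()
path([(face(th,123)[0]+10,face(th,123)[1]) for th in (.2,.16,.13,.10,.05,0)])
p,d,_=snap("side","s21");cv2.imwrite("pics/s21c.png",cv2.resize(p[60:210,200:400],None,fx=4,fy=4)[:,:,::-1])
E
```

```text
carrier x -28.5 y 0.5 tip z 142.8 F carrier -0.2 0.2 -0.4 t 35.45 tilt [-0.  -0.4  0. ]
[ 0.17  0.05 -0.1 ]
[0.43 0.   0.35]
[0.33 0.   0.25]
[0.34 0.   0.24]
[0.59 0.   0.38]
[0.6  0.   0.35]
```

View pics/s21c.png

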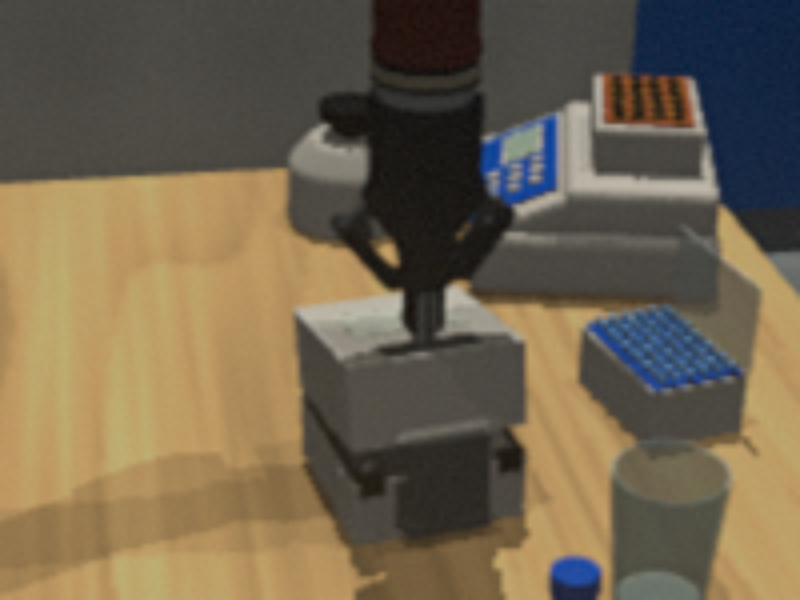

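The lid is at roughly 0.2 rad with the fingertips near the ribbed strip. From here I'll press down in small steps, watching the force.

Emit:
jog_arm([
  [[0, 0, 0.6], [0, 0, 0]],
  [[0.1, 0, 0.4], [0, 0, 0]],
  [[0.2, 0, 0.2], [0, 0, 0]],
  [[0.2, 0, 0.1], [0, 0, 0]],
  [[0.2, 0, 0.1], [0, 0, 0]],
  [[0.1, 0, 0.1], [0, 0, 0]],
  [[0, 0, 0], [0, 0, 0]],
  [[0, 0, 0], [0, 0, 0]],
])

```text
clock: 36.5
tool_pos: [557.8, 114.4, 100.9]
tool_rot: [0.536, 0.461, 0.54, -0.457]
ft_force: [-0.6, 0.1, 1.4]
finger_gap: 0.0
```

```bash
python3 - <<'E'
from h import *
cc()
E
```

```text
carrier x -43.1 y 0.1 tip z 135.9 F carrier 0.2 0.6 1.4 t 36.5 tilt [ 0.  -0.5 -0. ]
```

Emit:
jog_arm([
  [[0.1, 0, 0.05], [0, 0, 0]],
  [[0.1, 0, 0.05], [0, 0, 0]],
  [[0.1, 0, 0.05], [0, 0, 0]],
  [[0.1, 0, 0.05], [0, 0, 0]],
  [[0, 0, 0], [0, 0, 0]],
  [[0, 0, 0], [0, 0, 0]],
  [[0, 0, 0], [0, 0, 0]],
  [[0, 0, 0], [0, 0, 0]],
])

```text
clock: 37.5
tool_pos: [557.9, 114.3, 100.5]
tool_rot: [0.535, 0.462, 0.541, -0.455]
ft_force: [-1.5, -0.3, 3.0]
finger_gap: -0.4
```

```bash
python3 - <<'E'
from h import *
cc()
E
```

```text
carrier x -43.2 y 0.1 tip z 135.5 F carrier -0.1 1.6 3.0 t 37.5 tilt [ 0.1 -0.7 -0.1]
```

Emit:
jog_arm([
  [[0.3, 0, 0.1], [0, 0, 0]],
  [[0.3, 0, 0.1], [0, 0, 0]],
  [[0.3, 0, 0.1], [0, 0, 0]],
  [[0.3, 0, 0.1], [0, 0, 0]],
  [[0.3, 0, 0.1], [0, 0, 0]],
  [[0.3, 0, 0.1], [0, 0, 0]],
  [[0.3, 0, 0.1], [0, 0, 0]],
  [[0.3, 0, 0.1], [0, 0, 0]],
])

```text
clock: 38.5
tool_pos: [558.9, 110.4, 92.0]
tool_rot: [0.533, 0.465, 0.544, -0.451]
ft_force: [-6.0, -0.2, 21.0]
finger_gap: 0.4
```

```bash
python3 - <<'E'
from h import *
cc()
E
```

```text
carrier x -47.3 y -0.3 tip z 127.0 F carrier 0.7 5.9 21.0 t 38.5 tilt [ 0.2 -1.4 -0.2]
```

The force reached 21 N, which is above the 10–15 N snap peak, so it may already be on the buffers. I'll look before pressing more.

```bash
python3 - <<'E'
from h import *
cc()
p,d,_=snap("side","s22");cv2.imwrite("pics/s22c.png",cv2.resize(p[110:210,260:360],None,fx=6,fy=6,interpolation=cv2.INTER_CUBIC)[:,:,::-1])
p,d,_=snap("top","t22");C=cloud("top",d);q=C[165:245,160:260].reshape(-1,3);q=q[np.isfinite(q[:,0])];v=q-NEST*[1,1,0];cx,cy=v@CX,v@CY
m=(cx>-66)&(cx<66)&(abs(cy)<60)&(q[:,2]>105)&(q[:,2]<140);print(m.sum())
A=np.c_[cx[m],np.ones(m.sum())];y=q[m,2]
for i in range(4):
    co=np.linalg.lstsq(A,y,rcond=None)[0];res=y-A@co;k=abs(res)<2.5*res.std();A,y=A[k],y[k]
print("slope z per cx",co,"theta~",-co[0],"z at press(-53)",co[1]-53*co[0],res.std(),len(y))
E
```

```text
carrier x -47.3 y -0.3 tip z 127.0 F carrier 0.7 5.9 21.0 t 38.5 tilt [ 0.2 -1.4 -0.2]
274
slope z per cx [-1.29405973e-02  1.19094913e+02] theta~ 0.012940597337516733 z at press(-53) 119.78076425157866 1.8971336738533908 272
```

View pics/s22c.png

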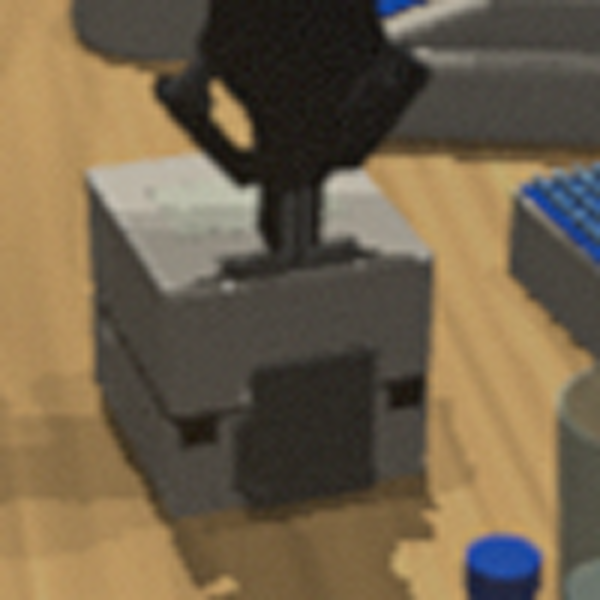

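The clip now stands in front of the lid's lower edge, and the lid's face fits about 0.013 rad (within 0–0.055). The 21 N is past the snap peak. I'll lift off gently and check that it stays shut.

Emit:
jog_arm([
  [[-0.5, 0, 0], [0, 0, 0]],
  [[-1, 0, 0], [0, 0.7, 0]],
  [[-2, 0, 0], [0, 0.7, 0]],
  [[-3, 0, 0], [0, 0, 0]],
  [[-3, 0, 0], [0, 0, 0]],
  [[-3, 0, -3], [0, 0, 0]],
  [[0, 0, -4], [0, 0, 0]],
  [[0, 0, 0], [0, 0, 0]],
])

```text
clock: 39.6
tool_pos: [548.7, 172.5, 222.5]
tool_rot: [0.524, 0.471, 0.55, -0.447]
ft_force: [-0.4, -0.4, 0.3]
finger_gap: -0.1
```

```bash
python3 - <<'E'
from h import *
cc()
p,d,_=snap("side","s23");cv2.imwrite("pics/s23c.png",cv2.resize(p[110:210,260:360],None,fx=6,fy=6,interpolation=cv2.INTER_CUBIC)[:,:,::-1])
p,d,pose=snap("wrist","w23")
C=cloud("wrist",d,pose);q=C.reshape(-1,3);q=q[np.isfinite(q[:,0])];v=q-NEST*[1,1,0];cx,cy=v@CX,v@CY
for lo,hi in((-66,66),(-66,0)):
    m=(cx>lo)&(cx<hi)&(abs(cy)<58)&(q[:,2]>105)&(q[:,2]<135)
    A=np.c_[cx[m],np.ones(m.sum())];y=q[m,2]
    if len(y)<20: print(len(y));continue
    for i in range(5):
        co=np.linalg.lstsq(A,y,rcond=None)[0];res=y-A@co;k=abs(res)<2*res.std();A,y=A[k],y[k]
    print(lo,hi,"theta~",-co[0],"z at press",co[1]-53*co[0],"z hinge end",co[1]+66*co[0],res.std(),len(y))
E
```

```text
carrier x 15.7 y -0.0 tip z 257.5 F carrier -0.4 0.4 0.3 t 39.6 tilt [-0.1 -2.9 -0.1]
-66 66 theta~ 0.01280917163149036 z at press 119.2244813125929 z hinge end 117.70018988844555 0.5593175065597008 13017
-66 0 theta~ 0.005148357065894626 z at press 118.99925536449949 z hinge end 118.38660087365803 0.5308810307169359 5352
```

View pics/s23c.png

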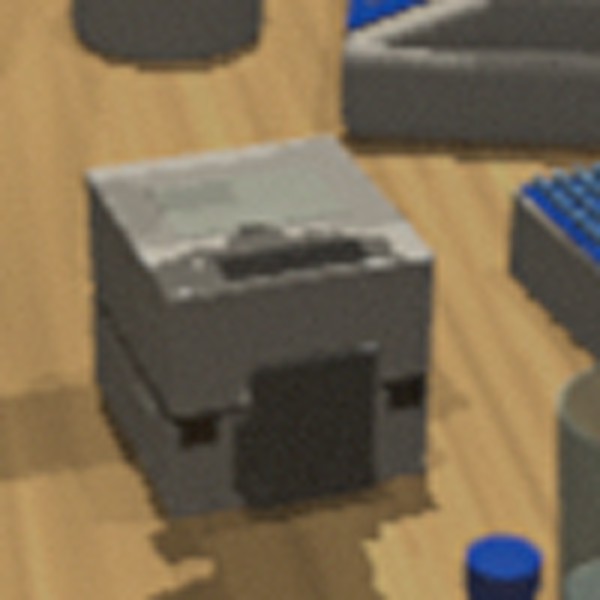

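View pics/w23.png

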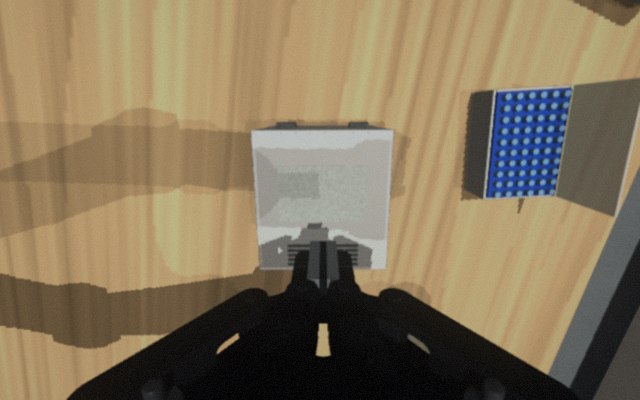

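The lid stayed at about 0.013 rad with the arm away. The hinge friction (~1.6 N at the ribs) couldn't hold it against an unsnapped clip or compressed buffers, so it is latched. One last check of the bystanders.

```bash
python3 - <<'E'
from h import *
p,d,_=snap("top","t24");C=cloud("top",d)
for nm,(u0,v0,u1,v1),zt in(("dish",(360,235,412,285),45),("bottle",(330,170,370,210),150),("beaker",(265,120,312,172),105)):
    B=C[v0:v1,u0:u1]; zz=B[...,2]; m=(zz>zt-8)&(zz<zt+8); q=B[m]
    print(nm,m.sum(),((q.min(0)+q.max(0))/2).round(1))
a=np.load("pics/top0.npz")["p"][225:290,412:432].astype(int);b=p[225:290,412:432].astype(int);print("marker diff",abs(a-b).mean())
print(r.sign_off(), r.read_state()["clock"])
E
```

```text
dish 956 [ 409.6 -279.6   44.7]
bottle 120 [ 582.7 -181.7  147.9]
beaker 167 [691.9 -22.5 103.6]
marker diff 14.158717948717948
the job is handed in; nothing more can be done
the job is handed in; nothing more can be done
```

```bash
python3 - <<'E'
import cv2,numpy as np
a=cv2.imread("pics/top0.png")[215:300,400:450];b=cv2.imread("pics/t24.png")[215:300,400:450]
cv2.imwrite("pics/mk.png",cv2.resize(np.hstack([a,b]),None,fx=5,fy=5))
E
```

```text
(no output)
```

View pics/mk.png

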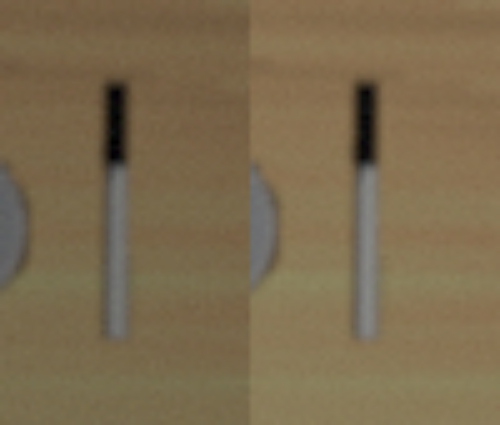

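The can stands in the carrier's hole, the jar stands in the can, and the lid is shut. I handed the job in at about 40 s of the 72 s allowed. I set both down by feel rather than dropping them, then swung the lid over with the closed fingers and pressed it at the ribs, ending at 21 N.

**Last checks**
- **Can and jar:** Before the lid closed, the can's rim was centred at (551.7, 157.1) and the jar's cap at (551.8, 157.1), its top at z≈108. Both stood upright.
- **Lid:** After I lifted off, the lid stayed at about 0.013 rad, inside the 0–0.055 range for a snapped lid. The force passed the 10–15 N snap peak, but I saw it only at the end of each move, so I did not watch the drop itself. That it is latched is inferred from the angle, the force and the lid staying put.
- **Bystanders:** The bottle, dishes and beaker measured within 0.5 mm of where they started in plan. A pixel comparison of the marker showed a difference (14 levels), but side by side it lies in the same place under brighter lighting.

**What went wrong or disagreed**
- **First grasp:** My first attempt at the can closed on nothing above its rim, and the can did not move.
- **Fingertips:** They measured about 35 mm behind the stated TCP, so I used that figure for the rest of the job.

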